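# Load the marking die and hold the guarded button down

## Task

Set the round hub blank, hub up, fully down into the round nest of the aluminium die block: lower it in rather than dropping it, and let go of it. Only then take the slim push pin out of the tool rack and, through the small hole in the top of the control box, press the recessed button fully down with the pin's tip; the job finishes while you are still gripping the pin and holding the button down, with the blank still seated. Leave the square blank and the thick drift where they are.

Things in the scene. Friction and masses are not known exactly. Their poses are not given: they have to be found in the camera images.
- round_blank_mid (a point): Centre, half-way up, of the loose plain steel blank to be loaded: a round disc 60 mm across and 12 mm thick, its lower rim chamfered by 3 mm, with a round solid hub 32 mm across and 22 mm tall standing on its middle (34 mm tall in all, about 0.4 kg). z points up along the hub; this point is 17 mm above the underside. It stands hub up on the bench and can be gripped by the hub from above.
- square_blank: Loose plain steel blank to be left alone: a 60 mm square plate 12 mm thick with the same hub (32 mm across, 22 mm tall). Origin at the centre of its underside. It stands on the bench near the round blank, to its left or its right.
- die: Fixed aluminium die block, 96 mm along its x, 180 mm along its y, 22 mm tall, origin at the centre of its underside, z up. Two cavities 10 mm deep in its top, centred on its x: a round nest at y = +44 mm and a square one at y = -44 mm. It may be turned by up to 80 degrees either way.
- nest (a point): Centre of the floor of the die's round nest, 12 mm above the bench and 10 mm below the block's top. The nest is 64 mm across (2 mm of play all round the blank); a blank fully seated has its underside here and its disc stands 2 mm above the block's top.
- rack: Fixed grey sheet-metal tool rack: a plate 70 mm along its x, 156 mm along its y, 10 mm thick, its top 90 mm above the bench, on two end walls and open at front and back. Origin on the bench below the plate's centre, z up. Two holes 21 mm across at y = -38 and +38 mm; the push pin hangs in one and the thick drift in the other (which one varies). Fingers that close along the rack's x have free room.
- stylus: Loose push pin (stylus), about 0.12 kg, hanging upright in the rack. Origin on its axis at the underside of its collar, z up along the pin away from the tip. Below the origin: steel shaft 8 mm across and 75 mm long with a rounded tip. Above it: steel collar 32 mm across and 6 mm thick, which rests on the rack, then a black round handle 20 mm across and 60 mm long, with a thin steel band near its top (21 mm across).
- stylus_mid (a point): Centre of the push pin's black handle, on its axis, 36 mm above the collar's underside and 111 mm above the tip. Grip the handle here.
- stylus_tip (a point): Lower end of the push pin's shaft, on its axis.
- drift: Loose thick steel drift to be left alone, hanging in the other hole of the rack: shaft 18 mm across (too thick for the control box's hole), collar 32 mm, bare steel handle 26 mm across and a wider head 38 mm across whose top is 54 mm above the collar's underside. Origin on its axis at the collar's underside.
- control_box: Fixed grey metal control box, 110 mm along its x, 130 mm along its y, 70 mm tall, origin at the centre of its underside, z up. In the middle of its top is the aperture; a small amber pilot lamp (22 mm across, 5 mm tall) at y = +42 mm and a fixed black selector (10 mm tall) at y = -42 mm stand on the top.
- aperture (a point): Centre of the mouth of the round hole in the control box's top, 70 mm above the bench: 16 mm across (a thin steel ring marks it) in a plate 8 mm thick. The button lies straight below it.
- button_top (a point): Centre of the top of the recessed button, a plain white round cap 20 mm across; at rest it is 35 mm below the aperture. It moves down as it is pressed.
- button (a joint): Travel of the recessed button: 0 at rest, 0.006 m fully down. A spring: it begins to move at 1.8 N and is fully down at 6 N, and comes back when released.
Mind the look-alikes: they are no part of the job. What is shaped like the stylus but yellow is not meant.

How it is judged:
By the outcome, as a careful person would: the job done as asked, in the order asked, and still so for the second after the job is handed in, while the arm keeps its last pose, push and grip.
It also fails if it takes over 58 s, if anything falls off the work surface, if the arm or the gripper's body presses on something with over 40 N, if the wrist force passes 120 N, or if a joint passes its speed limit or range.

## Robot

A 6-joint arm with a two-finger parallel gripper is mounted at the origin on the work surface. World frame = base frame: x ahead of the robot, y to its left, z up, the work surface at z = 0. Lengths are in m, angles in rad, forces in N, time in s.
With the tool pointing down it reaches from about 0.25 to 0.775 m from the base axis. Payload 4 kg.
Tool frame: the origin (TCP) lies between the finger pads; the fingertips stand ctrl.tip_extent ahead of it and the grasp point (between the pads) lies 11 mm behind it (ctrl.tip_extent is the distance from the TCP to the fingertips, in m); z points along the fingers, y is the direction in which the jaws open and shut (so a half turn about z gives the same grasp; the last joint's range is limited). The gripper opens to 94 mm and grips with 3 to 60 N. Pads are 16 mm wide; open, the fingers measure 119 mm over their backs; the gripper's body (75 mm by 177 mm) begins 78 mm behind the grasp point.
Start: joints at [-1.43, 0.087, 1.371, -0, 1.684, -0.103], TCP at [0.133, -0.534, 0.214] pointing down, gripper open.
Joint ranges: [-3.1, 3.1], [-0.76, 2.03], [0.27, 2.55], [-1.08, 4.22], [0.17, 2.65], [-2.57, 2.57]. Speed limits (rad/s): [2.79, 2.79, 3.14, 3.14, 3.14, 3.14].

## Interface

Orientations are given as a unit quaternion [w, x, y, z].
In Python, from plant import read_state, optics, ctrl gives the robot as it stands.
- The arm moves only by the tool step_arm, never from a script. Its argument "steps" is a list of rows, each a list of 7 numbers: the opening, from -1 (shut) to 1 (fully open), then the shift along the tool's x, y, z in cm, then the turn, a rotation vector about the tool's x, y, z in degrees. In form: [[gripper, dx, dy, dz, wx, wy, wz], ...]. A call has 1 to 20 rows; each row is the pose to reach, as a shift and turn from the pose commanded when the call began, along the tool's axes at that moment; what a row does not reach only later rows make up. A row lasts 1/8 s, in which the tool goes at most 62.5 mm and 10.7 degrees, less where a joint would pass 70% of its speed; a pose out of reach is approached as far as the arm can. A call with a gripper value outside its range is refused whole. The fingers move at their own pace and stop on an object; "newtons" is the grip in N (left out, the last holds). Time passes only in rows, so rows that repeat a pose let the fingers close. It gives the time, the measured TCP pose, the force and the opening at its end, in the units of the state.
- read_state(): the state, without advancing time (a new reading comes with each control period).
- optics.read_camera(name): name is "scene" or "top" or "wrist"; returns a dict with "image" (420x560x3 uint8, red, green, blue), "K" (3x3 intrinsics, pixels), "T" (4x4, takes a point from camera to world coordinates); the wrist camera has in their place "T_tool_cam" (4x4, takes a point from camera to tool coordinates, whose origin is the TCP and whose axes are the flange's). Camera axes: x right, y up, looking along -z (the intrinsics and any distortion apply to the point x, -y, -z); pixel columns grow to the right and rows downward; lengths in m; the calibration is good to about 2 mm. A picture is of the moment at which its call begins: read the wrist's pose just before it. There is no depth.
- ctrl.sign_off(): hands the job in, once; it reports no verdict.
The state is a dict: "clock": time; "joint_positions": joint angles; "joint_vel": joint speeds; "tau": joint torques, N m; "tool_pos": TCP position; "tcp_rot": TCP orientation; "wrist_force": force on the tool from outside, world axes, zero at the start; "moment": the same for the moment, N m; "width": finger opening in m.
Only numpy, scipy, OpenCV 4.12 (cv2) and the standard library are available. Lean on these libraries where they do the work, as an engineer would, in place of code of your own. Each camera call takes 0.05 s, during which the arm holds its last target.

## Working session

There is one attempt and no reset: what is moved stays moved. The work goes in short steps, Python scripts to look and compute and a tool call to move; the robot and the scene stay as the last step left them, time stands still between calls to the robot, and variables do not carry over. Pictures are saved under pics/ and viewed, and the job is handed in when it is done.

Besides the shell and the picture viewer there is one more tool, called after "Request:" by a JSON object that holds its "name" and its "arguments", one argument or row to a line. step_arm: Moves the arm, as the interface text tells. Its arguments: {"type":"object","properties":{"steps":{"type":"array"},"newtons":{"type":"number"}},"required":["steps"]}

```bash
mkdir -p pics; ls
python3 - <<'E'
from plant import read_state, optics, ctrl
import cv2,numpy as np
s=read_state();print(s); print(ctrl.tip_extent)
for n in("scene","top","wrist"):
    d=optics.read_camera(n);cv2.imwrite(f"pics/{n}0.png",d["image"][:,:,::-1]);print(n,d["K"].tolist(),{k:np.round(v,4).tolist() for k,v in d.items() if k not in("image","K")})
E
```

```text
pics
{'clock': 0.0, 'joint_positions': array([-1.43008826e+00,  8.79423289e-02,  1.37222847e+00, -1.33712866e-05,
        1.68357451e+00, -1.03101083e-01]), 'joint_vel': array([ 0.00072651, -0.00078923, -0.00024623, -0.0015314 , -0.00042957,
       -0.00101931]), 'tau': array([ 2.62820686e-03, -3.40177488e+01, -3.02424467e+01,  7.18975905e-02,
        3.28538648e-02, -1.65645274e-04]), 'tool_pos': array([ 0.13268796, -0.53322091,  0.21232415]), 'tcp_rot': array([-1.07601245e-03,  9.92578350e-01,  1.21602057e-01, -2.68803281e-05]), 'wrist_force': array([0.73283254, 0.40356804, 0.41644931]), 'moment': array([ 0.07867989, -0.04292112,  0.00265231]), 'width': 0.09404599522047022}
0.008
scene [[390.471161290825, 0.0, 271.4661430319645], [0.0, 390.471161290825, 206.28326677050228], [0.0, 0.0, 1.0]] {'T': [[-0.8052, -0.3377, 0.4874, 1.0033], [0.593, -0.4663, 0.6565, 0.6954], [0.0056, 0.8176, 0.5757, 0.675], [0.0, 0.0, 0.0, 1.0]]}
top [[514.0503090473363, 0.0, 278.24037312205695], [0.0, 514.0503090473363, 218.86389082801068], [0.0, 0.0, 1.0]] {'T': [[-0.0647, 0.9747, -0.2141, 0.2347], [-0.9979, -0.0643, 0.009, 0.0589], [-0.005, 0.2142, 0.9768, 1.435], [0.0, 0.0, 0.0, 1.0]]}
wrist [[377.5396401459285, 0.0, 287.5132261341525], [0.0, 377.5396401459285, 216.71023708148033], [0.0, 0.0, 1.0]] {'T_tool_cam': [[0.0009, 0.9638, 0.2666, 0.0775], [1.0, -0.0012, 0.001, -0.001], [0.0013, 0.2666, -0.9638, -0.171], [0.0, 0.0, 0.0, 1.0]]}
```

View pics/scene0.png

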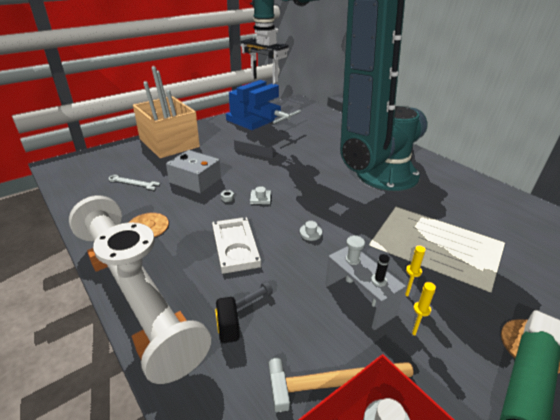

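View pics/top0.png

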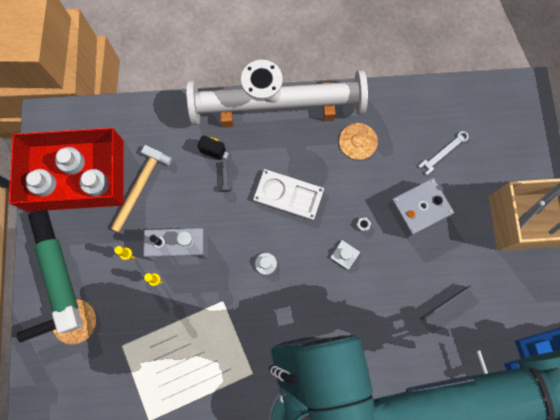

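View pics/wrist0.png

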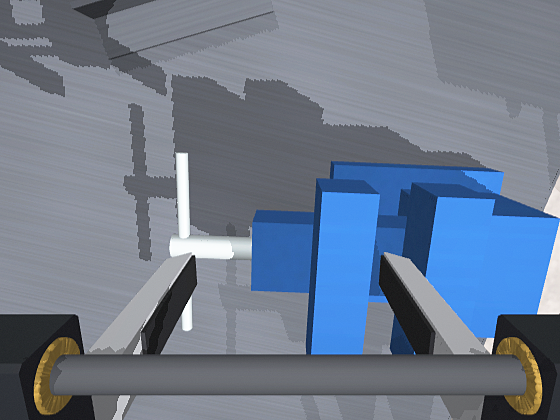

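The top view shows:
- **Round blank:** (265,264). It could be confused with the square blank (345,254), the small ring (363,224) or the white parts in the red tray (40–95,160–182).
- **Push pin:** black, at (156,241) in the rack. It could be confused with the yellow ones at (124,253) and (152,279) or the drift at (184,239).
- **Die and box:** die at (289,194), control box at (423,207).

I'll take close crops next.

```bash
cat > h.py <<'E'
from plant import read_state, optics, ctrl
import cv2,numpy as np
from scipy.spatial.transform import Rotation as R
def Rt(s=None):
    s=s or read_state(); q=s["tcp_rot"]; return R.from_quat([q[1],q[2],q[3],q[0]]).as_matrix(), s["tool_pos"]
def view(n):
    s=read_state(); d=optics.read_camera(n)
    if n=="wrist":
        T=np.eye(4);T[:3,:3],T[:3,3]=Rt(s); d["T"]=T@d["T_tool_cam"]
    return d
def ray(d,u,v):
    K=d["K"]; c=np.array([(u-K[0,2])/K[0,0],-(v-K[1,2])/K[1,1],-1]); return d["T"][:3,3],d["T"][:3,:3]@c
def onz(d,u,v,z):
    o,r=ray(d,u,v); return o+r*(z-o[2])/r[2]
def proj(d,p):
    c=np.linalg.inv(d["T"])@np.r_[p,1]; K=d["K"]; return np.array([K[0,2]+K[0,0]*c[0]/-c[2],K[1,2]-K[1,1]*c[1]/-c[2]])
def save(d,n,box=None,k=1):
    im=d["image"][:,:,::-1]
    if box: im=im[box[1]:box[3],box[0]:box[2]]
    cv2.imwrite("pics/"+n,cv2.resize(im,None,fx=k,fy=k,interpolation=cv2.INTER_CUBIC))
E
python3 - <<'E'
from h import *
d=view("top");save(d,"t1.png",(240,160,380,280),5)
save(d,"t2.png",(110,215,220,295),7)
save(d,"t3.png",(380,170,470,240),7)
E
```

```text
(no output)
```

View pics/t1.png

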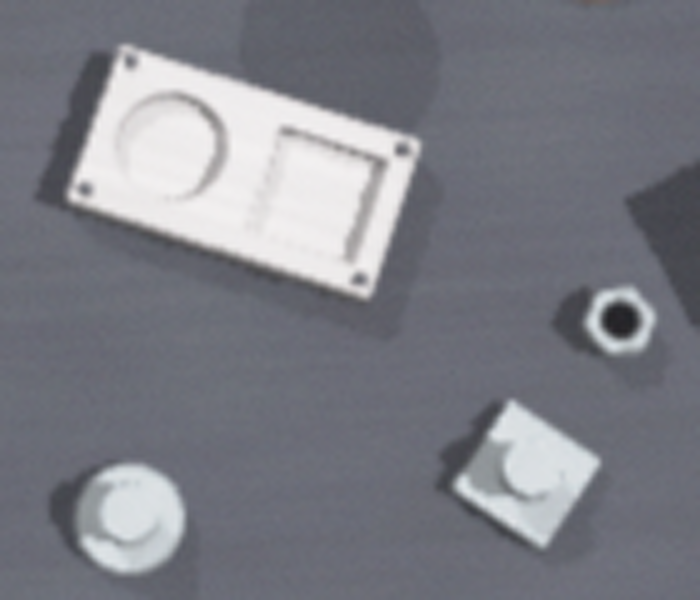

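View pics/t2.png

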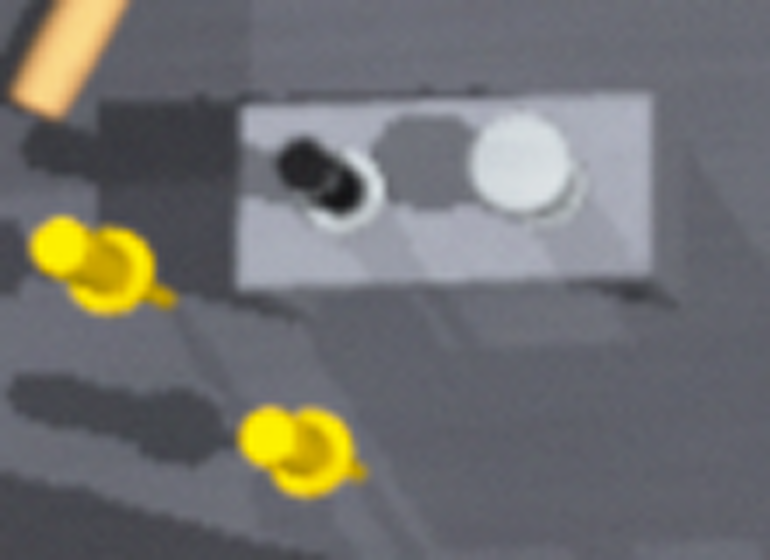

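View pics/t3.png

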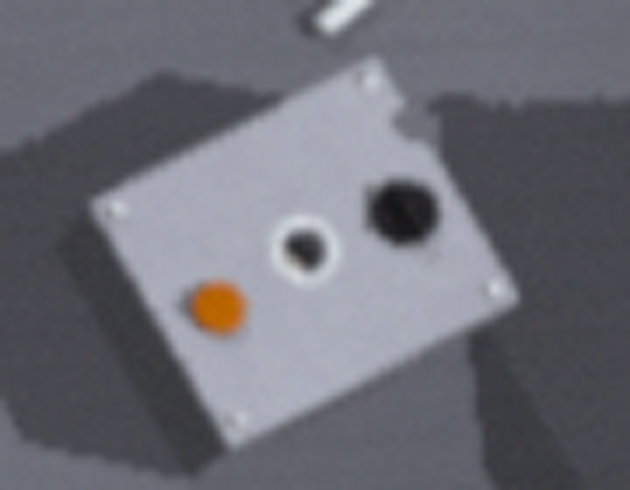

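The crop confirms the choice: the blank at (266,263) has a round disc and a hub. The pin at (156,241) has a black handle and a steel collar, and the box has a lamp, a ring and a selector. Next I'll compute their positions.

Run:
```python
from h import *
d=view("top")
np.set_printoptions(precision=4,suppress=True)
def c(x,y,k,x0,y0): return ((x+.5)/k-.5+x0,(y+.5)/k-.5+y0)
def P(n,x,y,z,k=5,x0=240,y0=160):
    p=onz(d,*c(x,y,k,x0,y0),z); print(n,p,"r",np.hypot(*p[:2]).round(3)); return p
P("disc",131,519,.011);P("hubtop",132,514,.034)
cs=[P("die",*q,.022) for q in((122,46),(421,146),(369,299),(69,199))]
print("ctr",np.mean(cs,0),"edges",[np.linalg.norm(cs[i]-cs[(i+1)%4]) for i in range(4)])
a=(cs[0]+cs[3]-cs[1]-cs[2])/2;a/=np.linalg.norm(a);print("nest",np.mean(cs,0)+.044*a,"yaxis",np.degrees(np.arctan2(a[1],a[0])))
P("nestrim",172,146,.022)
b=(7,110,215)
rs=[P("rack",*q,.09,*b) for q in((238,105),(652,95),(652,275),(236,290))]
print("ctr",np.mean(rs,0),[np.linalg.norm(rs[i]-rs[(i+1)%4]) for i in range(4)])
a=(rs[0]+rs[3]-rs[1]-rs[2])/2;a/=np.linalg.norm(a);print("holes",np.mean(rs,0)+.038*a,np.mean(rs,0)-.038*a,"yaw of y",np.degrees(np.arctan2(a[1],a[0])))
P("collar",342,190,.096,*b);P("pintop",302,166,.156,*b);P("drifttop",520,164,.144,*b)
b=(7,380,170)
bs=[P("box",*q,.07,*b) for q in((375,58),(520,298),(235,448),(90,205))]
print("ctr",np.mean(bs,0),[np.linalg.norm(bs[i]-bs[(i+1)%4]) for i in range(4)])
P("apert",305,249,.07,*b);P("lamp",219,307,.075,*b);P("sel",404,212,.08,*b)
Rm,p=Rt();print(Rm,p)
```

```text
disc [0.4225 0.0886 0.011 ] r 0.432
hubtop [0.4222 0.0874 0.034 ] r 0.431
die [0.6942 0.0772 0.022 ] r 0.699
die [ 0.6234 -0.0893  0.022 ] r 0.63
die [ 0.5364 -0.0526  0.022 ] r 0.539
die [0.6055 0.1126 0.022 ] r 0.616
ctr [0.6149 0.012  0.022 ] edges [np.float64(0.18096788160812322), np.float64(0.09441640163073693), np.float64(0.17914014241007784), np.float64(0.09549740902162186)]
nest [0.632  0.0525 0.022 ] yaxis 67.12880007914012
nestrim [0.6328 0.0523 0.022 ] r 0.635
rack [0.524  0.4072 0.09  ] r 0.664
rack [0.5175 0.2494 0.09  ] r 0.574
rack [0.4482 0.2517 0.09  ] r 0.514
rack [0.4528 0.4086 0.09  ] r 0.61
ctr [0.4856 0.3292 0.09  ] [np.float64(0.15795767386361623), np.float64(0.06929338543954125), np.float64(0.15695362376618396), np.float64(0.07119225688198194)]
holes [0.487  0.3672 0.09  ] [0.4843 0.2913 0.09  ] yaw of y 87.98333934909459
collar [0.4874 0.3667 0.096 ] r 0.61
pintop [0.4858 0.3672 0.156 ] r 0.609
drifttop [0.4837 0.2907 0.144 ] r 0.564
box [ 0.6215 -0.3881  0.07  ] r 0.733
box [ 0.5211 -0.4318  0.07  ] r 0.677
box [ 0.4694 -0.3142  0.07  ] r 0.565
box [ 0.5693 -0.2693  0.07  ] r 0.63
ctr [ 0.5453 -0.3508  0.07  ] [np.float64(0.1094062253877152), np.float64(0.12845264875023024), np.float64(0.10949469444856928), np.float64(0.12976660439436621)]
apert [ 0.5461 -0.3509  0.07  ] r 0.649
lamp [ 0.5242 -0.3133  0.075 ] r 0.611
sel [ 0.556 -0.388  0.08 ] r 0.678
[[ 0.9704  0.2413 -0.0002]
 [ 0.2413 -0.9704  0.001 ]
 [ 0.0001 -0.001  -1.    ]] [ 0.1327 -0.5335  0.2129]
```

Measured sizes match the description (die 180x95, rack 157x70, box 129x109, pin over the +y rack hole). I'll use tool x heading about 88° throughout. That closes the jaws along the rack's x and suits the other stations. First I'll hover over the blank.

```bash
cat >> h.py <<'E'
def go(p,head):
    Rm,t=Rt(); dl=Rm.T@(np.array(p)-t)*100
    a=np.radians(head); D=np.array([[np.cos(a),np.sin(a),0],[np.sin(a),-np.cos(a),0],[0,0,-1]])
    w=np.degrees(R.from_matrix(Rm.T@D).as_rotvec()); print("shift cm",dl.round(2),"turn",w.round(2),"rows",np.linalg.norm(dl)/6.25,np.linalg.norm(w)/10.7)
E
python3 - <<'E'
from h import *
go([.4222,.0880,.12],88)
E
```

```text
shift cm [ 43.09 -53.32   9.35] turn [-5.000e-02 -4.000e-02 -7.403e+01] rows 11.070318407057155 6.919062173196635
```

Request:
{"name": "step_arm", "arguments": {
  "steps": [
    [1,21,-26.5,0,0,0,-37],
    [1,21,-26.5,0,0,0,-37],
    [1,21,-26.5,0,0,0,-37],
    [1,21,-26.5,0,0,0,-37],
    [1,21,-26.5,0,0,0,-37],
    [1,43.1,-53.3,5,0,0,-74],
    [1,43.1,-53.3,5,0,0,-74],
    [1,43.1,-53.3,9.3,0,0,-74],
    [1,43.1,-53.3,9.3,0,0,-74],
    [1,43.1,-53.3,9.3,0,0,-74],
    [1,43.1,-53.3,9.3,0,0,-74],
    [1,43.1,-53.3,9.3,0,0,-74],
    [1,43.1,-53.3,9.3,0,0,-74],
    [1,43.1,-53.3,9.3,0,0,-74]
  ]
}}

```text
clock: 2.0
tool_pos: [0.4225, 0.0862, 0.1212]
tcp_rot: [0.001, 0.72, 0.694, 0.0]
wrist_force: [-0.4, 0.2, 0.4]
width: 0.094
```

Run:
```python
from h import *
d=view("wrist");save(d,"w1.png");Rm,t=Rt();print(t,Rm.round(3))
for p in([.4222,.088,.034],[.4225,.0886,.012]):print(proj(d,p))
```

```text
[0.42250668 0.08609971 0.12126546] [[ 0.038  0.999  0.001]
 [ 0.999 -0.038 -0.   ]
 [-0.     0.001 -1.   ]]
[287.3980614 224.2158307]
[287.74787669 215.29923524]
```

View pics/w1.png

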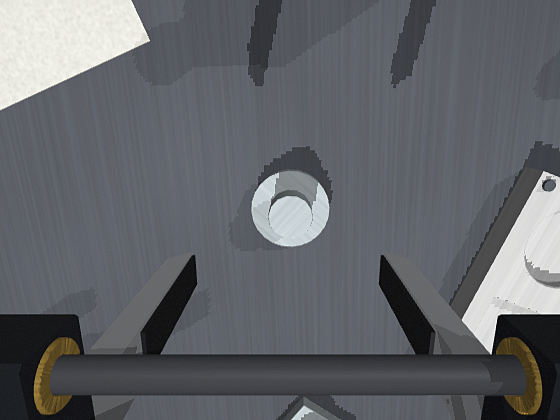

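The wrist view shows the disc centred at about (291,208) and the hub top at about (291,217), well clear of other parts. I'll refine from the pixels.

Run:
```python
from h import *
d=view("wrist");im=cv2.cvtColor(d["image"],cv2.COLOR_RGB2GRAY)
save(d,"w1c.png",(240,150,340,260),5)
print(onz(d,291,208,.012),onz(d,291.2,216.5,.034))
m=((im>135)*255).astype(np.uint8)
cs,_=cv2.findContours(m[150:260,240:340],cv2.RETR_EXTERNAL,cv2.CHAIN_APPROX_NONE)
c=max(cs,key=cv2.contourArea)
(x,y),r=cv2.minEnclosingCircle(c);print(x+240,y+150,r,onz(d,x+240,y+150,.012))
```

```text
[0.42528463 0.09418497 0.012     ] [0.42518414 0.09349278 0.034     ]
289.6397361755371 208.1033477783203 38.97539520263672 [0.4242416  0.09414225 0.012     ]
```

View pics/w1c.png

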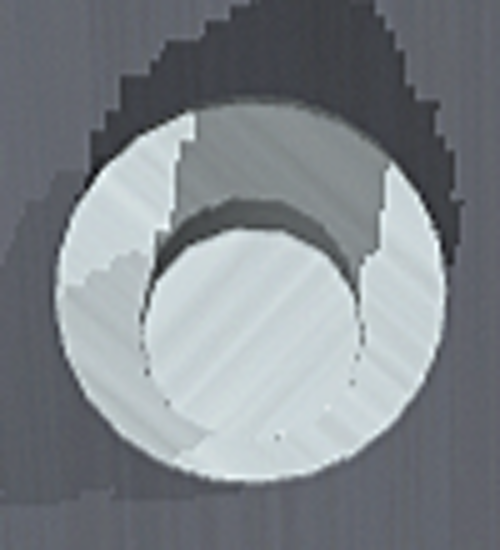

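The top view gives y≈0.088 and the wrist y≈0.094. I'll check both against the scene camera.

Run:
```python
from h import *
d=view("scene");save(d,"s1.png",(205,170,335,280),6)
print(proj(d,[.4223,.088,.034]),proj(d,[.4244,.0938,.034]))
t=view("top");save(t,"t4.png",(225,170,335,290),5)
```

```text
[310.12412608 222.89393611] [310.95514961 224.24472581]
```

View pics/s1.png

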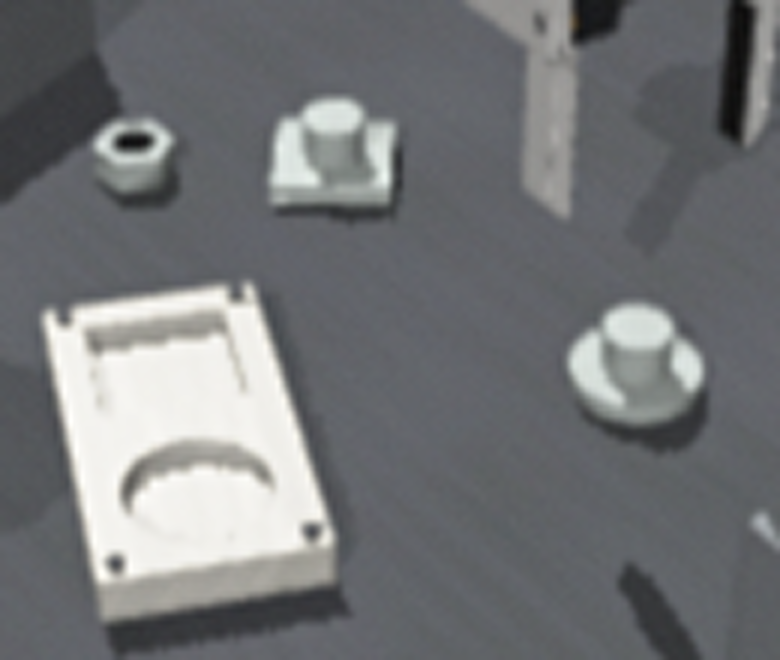

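View pics/t4.png

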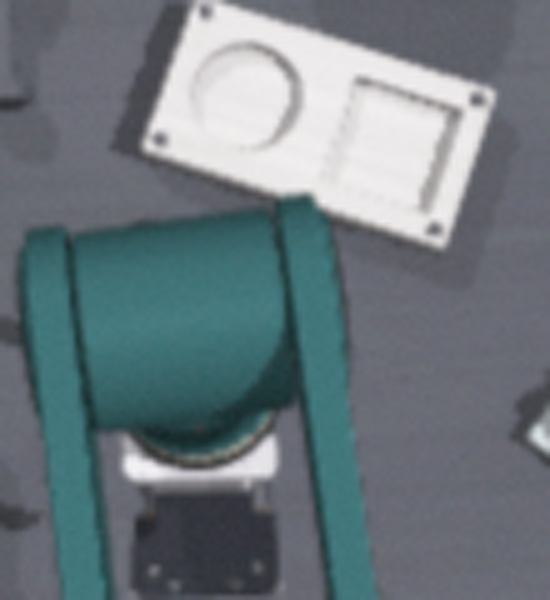

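The scene view puts the hub top at (311.3,224.3), which matches the wrist (311.0,224.2) rather than the top camera, so I'll trust the wrist. Now down to the hub, then grip.

Request:
{"name": "step_arm", "arguments": {
  "steps": [
    [0.3,0.8,0.15,4,0,0,0],
    [0.3,0.8,0.15,7,0,0,0],
    [0.3,0.8,0.15,9,0,0,0],
    [0.3,0.8,0.15,9.9,0,0,0],
    [0.3,0.8,0.15,9.9,0,0,0],
    [0.3,0.8,0.15,9.9,0,0,0]
  ]
}}

```text
clock: 2.95
tool_pos: [0.425, 0.0954, 0.0225]
tcp_rot: [0.001, 0.72, 0.694, 0.001]
wrist_force: [-0.1, -0.1, -0.5]
width: 0.0612
```

Request:
{"name": "step_arm", "arguments": {
  "steps": [
    [0.3,-0.15,0,0,0,0,0],
    [-1,-0.15,0,0,0,0,0],
    [-1,-0.15,0,0,0,0,0],
    [-1,-0.15,0,0,0,0,0],
    [-1,-0.15,0,0,0,0,0],
    [-1,-0.15,0,0,0,0,0]
  ],
  "newtons": 40
}}

```text
clock: 3.7
tool_pos: [0.4243, 0.094, 0.0215]
tcp_rot: [0.0, 0.72, 0.694, 0.0]
wrist_force: [1.2, 0.2, -0.2]
width: 0.0316
```

Request:
{"name": "step_arm", "arguments": {
  "steps": [
    [-1,0,0,-3,0,0,0],
    [-1,0,0,-7,0,0,0],
    [-1,0,0,-10,0,0,0],
    [-1,-4,10,-10,0,0,0],
    [-1,-8,21,-10,0,0,0],
    [-1,-8,21,-10,0,0,0],
    [-1,-8,21,-10,0,0,0],
    [-1,-8,21,-10,0,0,0],
    [-1,-8,21,-10,0,0,0]
  ]
}}

```text
clock: 4.82
tool_pos: [0.6297, 0.0069, 0.1197]
tcp_rot: [-0.002, 0.719, 0.694, -0.001]
wrist_force: [0.1, 0.2, -3.8]
width: 0.0314
```

Run:
```python
from h import *
d=view("wrist");save(d,"w2.png");Rm,t=Rt();print(t,Rm.round(3))
```

```text
[0.62969934 0.00714434 0.12029921] [[ 0.035  0.999 -0.003]
 [ 0.999 -0.035  0.   ]
 [ 0.    -0.003 -1.   ]]
```

View pics/w2.png

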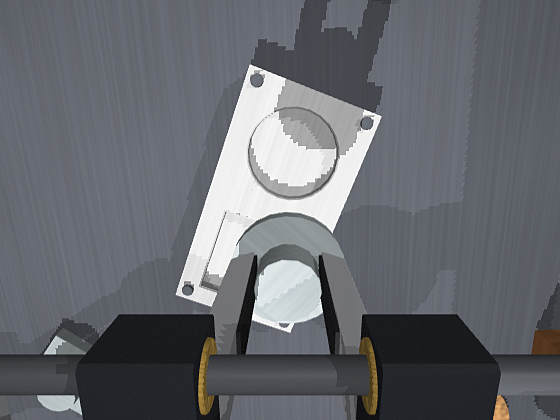

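The blank is held upright. The nest rim is centred at about (294,153).

Run:
```python
from h import *
d=view("wrist");save(d,"w2c.png",(235,95,355,330),2.5)
im=cv2.cvtColor(d["image"],cv2.COLOR_RGB2GRAY)
save(d,"w2d.png",(240,98,348,208),5)
```

```text
(no output)
```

View pics/w2d.png

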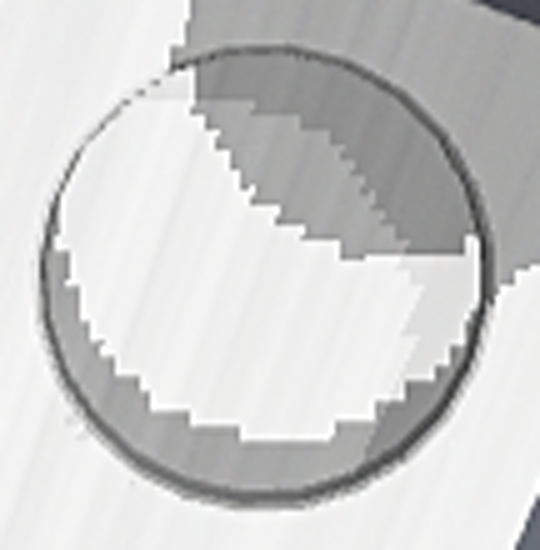

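View pics/w2c.png

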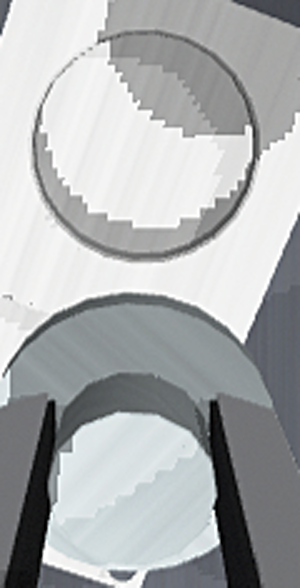

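Run:
```python
from h import *
d=view("wrist");Rm,t=Rt();print(t)
print("nest",onz(d,293.2,153.1,.022), "diam",onz(d,293.2+45.3,153,.022)-onz(d,293.2-45.3,153,.022))
print("hubtop at TCP proj",proj(d,t+[0,0,.012]),"measured 287.6,291.7 ->",onz(d,287.6,291.7,t[2]+.012)-t)
# disc top arc: top-most px row (2.5 crop y 296 -> 213), x 135
for z in (-.010,-.013):
  print(onz(d,235+140/2.5,95+295/2.5,t[2]+z)-t)
```

```text
[0.6300173  0.00726584 0.12132083]
nest [0.63504859 0.05802138 0.022     ] diam [ 0.06416251 -0.00215846  0.        ]
hubtop at TCP proj [288.51889013 289.53232227] measured 287.6,291.7 -> [-0.00045955 -0.0010797   0.012     ]
[ 0.00224722  0.03054766 -0.01      ]
[ 0.00224208  0.02975419 -0.013     ]
```

Request:
{"name": "step_arm", "arguments": {
  "steps": [
    [-1,3,0.3,0,0,0,0],
    [-1,5.1,0.3,2,0,0,0],
    [-1,5.1,0.3,4,0,0,0],
    [-1,5.1,0.3,6.2,0,0,0],
    [-1,5.1,0.3,6.2,0,0,0],
    [-1,5.1,0.3,6.2,0,0,0],
    [-1,5.1,0.3,6.2,0,0,0]
  ]
}}

```text
clock: 5.85
tool_pos: [0.6367, 0.0571, 0.0607]
tcp_rot: [0.001, 0.72, 0.694, 0.001]
wrist_force: [-0.1, -0.3, -4.3]
width: 0.0315
```

Run:
```python
from h import *
ts=[]
for i in range(3):
    d=view("wrist");s=read_state();ts.append(s["tool_pos"])
print(np.array(ts).round(4)); save(d,"w3.png"); save(view("scene"),"s3.png",(190,190,300,290),6)
go([.635,.058,.058],88)
```

```text
[[0.6367 0.0571 0.0608]
 [0.6367 0.0572 0.0607]
 [0.6365 0.0573 0.0605]]
shift cm [ 0.06 -0.14  0.23] turn [ 0.09  0.   -0.04] rows 0.04479103614696732 0.008764551075129103
```

View pics/w3.png

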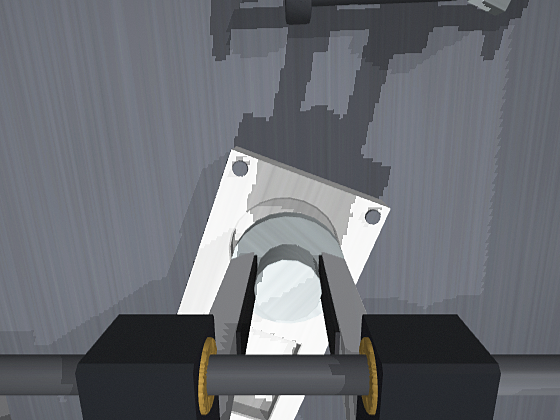

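View pics/s3.png

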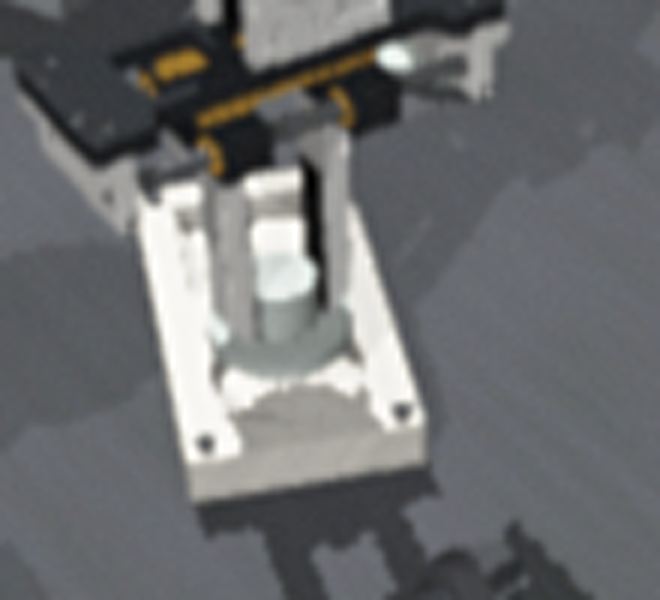

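The disc sits over the nest, 1–1.5 mm off in x. I'll correct that while lowering slowly.

Request:
{"name": "step_arm", "arguments": {
  "steps": [
    [-1,0.05,-0.15,0.3,0,0,0],
    [-1,0.05,-0.15,0.8,0,0,0],
    [-1,0.05,-0.15,1.3,0,0,0],
    [-1,0.05,-0.15,1.6,0,0,0],
    [-1,0.05,-0.15,1.9,0,0,0],
    [-1,0.05,-0.15,2.1,0,0,0],
    [-1,0.05,-0.15,2.1,0,0,0]
  ]
}}

```text
clock: 6.92
tool_pos: [0.6343, 0.058, 0.0383]
tcp_rot: [-0.0, 0.72, 0.694, -0.0]
wrist_force: [-0.1, 0.2, -4.1]
width: 0.0315
```

The underside is now below the block top with no contact force. I'll go the last few millimetres.

Request:
{"name": "step_arm", "arguments": {
  "steps": [
    [-1,0.05,0,0.2,0,0,0],
    [-1,0.05,0,0.3,0,0,0],
    [-1,0.05,0,0.4,0,0,0],
    [-1,0.05,0,0.45,0,0,0],
    [-1,0.05,0,0.45,0,0,0]
  ]
}}

```text
clock: 7.55
tool_pos: [0.6344, 0.0585, 0.0339]
tcp_rot: [0.0, 0.72, 0.694, -0.0]
wrist_force: [-0.4, 0.8, -3.4]
width: 0.0314
```

Request:
{"name": "step_arm", "arguments": {
  "steps": [
    [-1,0,0,0.05,0,0,0],
    [-1,0,0,0.1,0,0,0],
    [-1,0,0,0.1,0,0,0]
  ]
}}

```text
clock: 7.92
tool_pos: [0.6346, 0.0585, 0.0336]
tcp_rot: [0.0, 0.72, 0.694, 0.0]
wrist_force: [-1.5, 0.5, -1.0]
width: 0.0312
```

Contact: the weight is coming off the wrist at z=0.0336, about 0.012 above the grasp height. Release gently and rise.

Request:
{"name": "step_arm", "arguments": {
  "steps": [
    [-0.1,0,0,0.1,0,0,0],
    [-0.1,0,0,0.1,0,0,0],
    [0.1,0,0,0.1,0,0,0],
    [0.2,0,0,0.1,0,0,0],
    [0.2,0,0,-3,0,0,0],
    [0.2,-4,0,-8,0,0,0],
    [0.2,-8,0,-11,0,0,0],
    [0.2,-8,0,-11,0,0,0],
    [0.2,-8,0,-11,0,0,0]
  ]
}}

```text
clock: 9.05
tool_pos: [0.6311, -0.021, 0.142]
tcp_rot: [-0.001, 0.72, 0.694, -0.0]
wrist_force: [0.0, 0.3, -0.9]
width: 0.0568
```

Run:
```python
from h import *
d=view("wrist"); save(d,"w4.png",(200,20,380,200),3); save(view("scene"),"s4.png",(190,190,300,290),6)
```

```text
(no output)
```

View pics/w4.png

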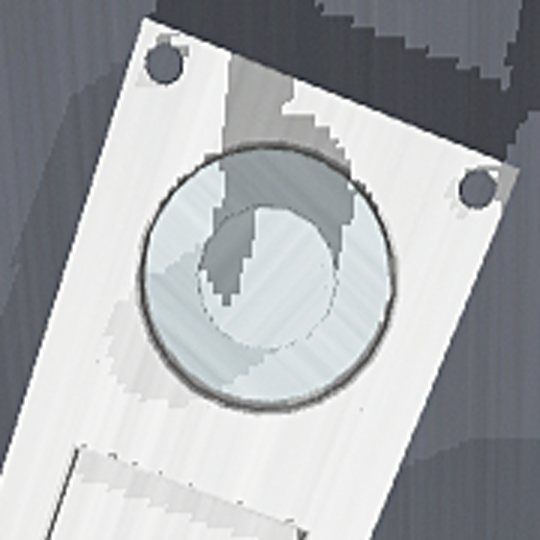

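View pics/s4.png

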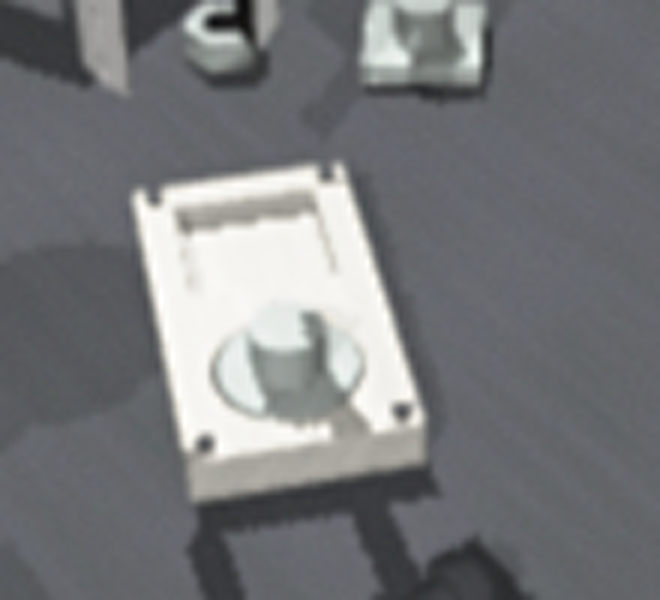

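The blank is seated concentric and flat in the nest. Next, the push pin: hover above the rack, short of it.

Request:
{"name": "step_arm", "arguments": {
  "steps": [
    [0.2,0,0,-5,0,0,0],
    [0.2,5,-2,-10.8,0,0,0],
    [0.2,31.6,-15.4,-10.8,0,0,0],
    [0.2,31.6,-15.4,-10.8,0,0,0],
    [0.2,31.6,-15.4,-10.8,0,0,0],
    [0.2,31.6,-15.4,-10.8,0,0,0],
    [0.2,31.6,-15.4,-10.8,0,0,0],
    [0.2,31.6,-15.4,-10.8,0,0,0],
    [0.2,31.6,-15.4,-10.8,0,0,0],
    [0.2,31.6,-15.4,-10.8,0,0,0],
    [0.2,31.6,-15.4,-10.8,0,0,0]
  ]
}}

```text
clock: 10.52
tool_pos: [0.4895, 0.2986, 0.2506]
tcp_rot: [0.0, 0.72, 0.694, -0.0]
wrist_force: [-0.2, 0.1, 1.7]
width: 0.0565
```

Run:
```python
from h import *
d=view("wrist");save(d,"w5.png");Rm,t=Rt();print(t,Rm.round(3))
```

```text
[0.48950658 0.29872981 0.25077183] [[ 0.037  0.999 -0.   ]
 [ 0.999 -0.037 -0.   ]
 [-0.    -0.    -1.   ]]
```

View pics/w5.png

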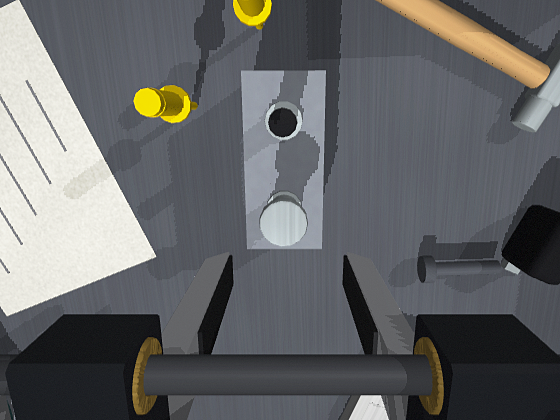

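The black pin's top is at about (283,122) with its collar behind it. The drift is at (284,223), and the yellow look-alikes are outside the rack. Measuring.

Run:
```python
from h import *
d=view("wrist");save(d,"w5c.png",(235,60,335,160),6)
```

```text
(no output)
```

View pics/w5c.png

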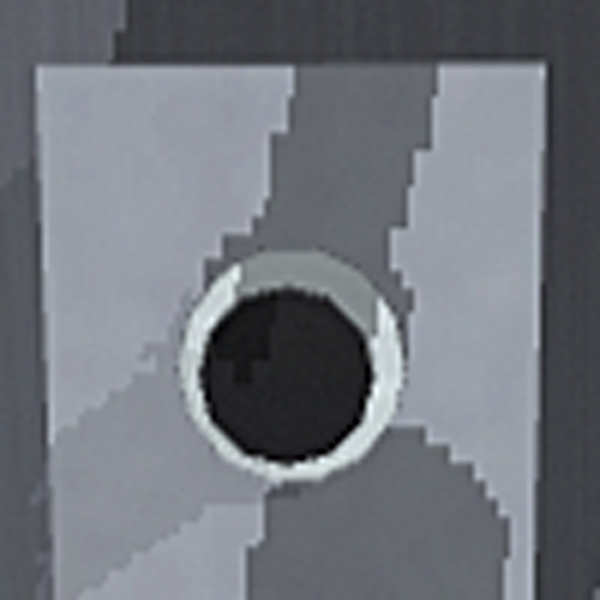

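Run:
```python
from h import *
d=view("wrist");Rm,t=Rt();print(t)
print("collar",onz(d,283.7,120.9,.096),"top",onz(d,282.8,122.6,.156), onz(d,282.8+14.2,122.6,.156)-onz(d,282.8-14.2,122.6,.156))
go([.489,.372,.25],88)
```

```text
[0.48940501 0.29900185 0.25091768]
collar [0.48849809 0.37083198 0.096     ] top [0.48850264 0.37091595 0.156     ] [ 0.01939985 -0.00070541  0.        ]
shift cm [ 7.29 -0.31  0.09] turn [ 0.    0.01 -0.12] rows 1.1680807219240266 0.011321552459027467
```

Request:
{"name": "step_arm", "arguments": {
  "steps": [
    [0.2,5,-0.2,0,0,0,0],
    [0.2,7.2,-0.35,1,0,0,0],
    [0.2,7.2,-0.35,4,0,0,0],
    [0.2,7.2,-0.35,6,0,0,0],
    [0.2,7.2,-0.35,6,0,0,0],
    [0.2,7.2,-0.35,6,0,0,0]
  ]
}}

```text
clock: 11.42
tool_pos: [0.4884, 0.3718, 0.1917]
tcp_rot: [0.0, 0.72, 0.694, 0.0]
wrist_force: [-0.9, -0.2, 0.3]
width: 0.0567
```

Run:
```python
from h import *
d=view("wrist");save(d,"w6.png",(150,120,430,360),2.5);Rm,t=Rt();print(t)
go([.4885,.3709,.115],88); print(proj(d,[.4885,.3709,.156]),proj(d,[.4885,.3709,.096]))
```

```text
[0.48856826 0.37196526 0.19226772]
shift cm [-0.11 -0.02  7.73] turn [ 0.11 -0.06 -0.05] rows 1.2364015082814301 0.012024825818004186
[288.30786339 253.8267783 ] [288.10553902 224.52621921]
```

View pics/w6.png

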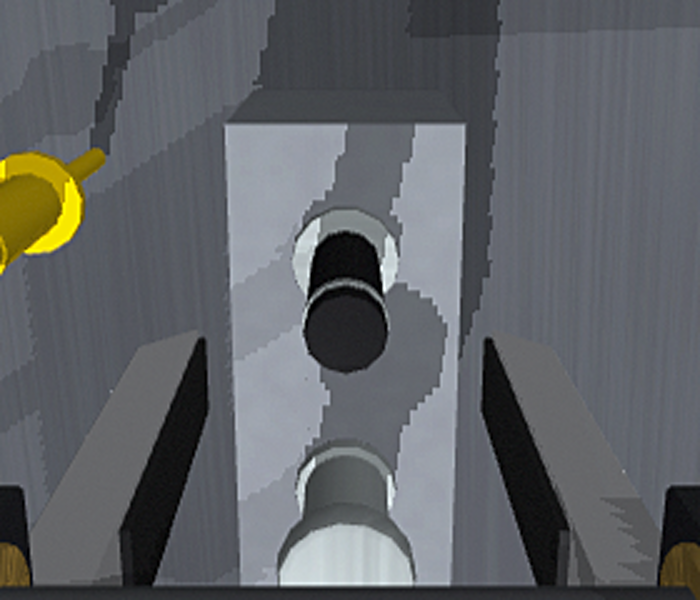

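The handle top measures (288.4,252.4) against a predicted (288.3,253.8), centred between the open pads. Descend and grip.

Request:
{"name": "step_arm", "arguments": {
  "steps": [
    [0.2,-0.1,0,3,0,0,0],
    [0.2,-0.1,0,5.5,0,0,0],
    [0.2,-0.1,0,7.7,0,0,0],
    [0.2,-0.1,0,7.7,0,0,0],
    [0.2,-0.1,0,7.7,0,0,0],
    [-1,-0.1,0,7.7,0,0,0],
    [-1,-0.1,0,7.7,0,0,0],
    [-1,-0.1,0,7.7,0,0,0],
    [-1,-0.1,0,7.7,0,0,0],
    [-1,-0.1,0,7.7,0,0,0],
    [-1,-0.1,0,7.7,0,0,0]
  ],
  "newtons": 60
}}

```text
clock: 12.85
tool_pos: [0.4881, 0.3709, 0.114]
tcp_rot: [0.0, 0.72, 0.694, 0.0]
wrist_force: [0.9, 0.1, 1.2]
width: 0.0191
```

Request:
{"name": "step_arm", "arguments": {
  "steps": [
    [-1,0,0,-2,0,0,0],
    [-1,0,0,-5,0,0,0],
    [-1,0,0,-9,0,0,0],
    [-1,0,0,-12,0,0,0],
    [-1,0,0,-12,0,0,0],
    [-1,0,0,-12,0,0,0]
  ]
}}

```text
clock: 13.6
tool_pos: [0.4873, 0.3705, 0.2319]
tcp_rot: [-0.0, 0.72, 0.694, -0.002]
wrist_force: [-0.2, 0.3, -1.0]
width: 0.0188
```

Run:
```python
from h import *
d=view("wrist");save(d,"w7.png",(150,120,430,360),2.5);Rm,t=Rt();print(t); save(view("scene"),"s7.png",(310,150,450,300),4)
```

```text
[0.48714137 0.37039467 0.23128596]
```

View pics/w7.png

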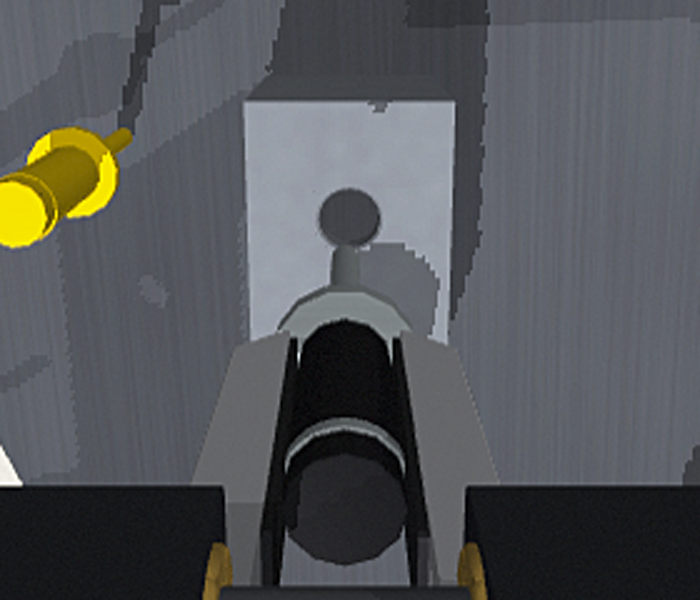

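View pics/s7.png

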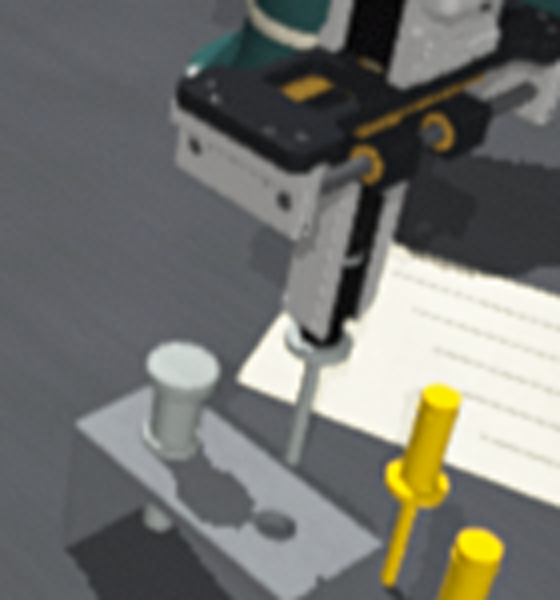

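The pin is clear of the rack and the drift is untouched. The tip shows at wrist (288,217) and scene (383,265). I'll check its tilt in the grip.

Run:
```python
from h import *
d=view("wrist");Rm,t=Rt();s=view("scene")
tip=t+Rm[:,2]*.099
print(t,tip,proj(d,tip),proj(s,tip),proj(s,t+Rm[:,2]*.024))
print(onz(d,288,218,tip[2]),onz(s,383.2,265,tip[2]))
```

```text
[0.48718912 0.37037877 0.23133771] [0.48682255 0.37014204 0.13233867] [288.1108485  222.10721986] [381.89570014 265.35283185] [388.58812979 236.33196181]
[0.48684878 0.37331875 0.13233867] [0.48392958 0.3710026  0.13233867]
```

The tip is within about 3 mm of straight. Move over to the control box, stopping 5 cm short of the aperture.

Request:
{"name": "step_arm", "arguments": {
  "steps": [
    [-1,-6,0.7,-0.5,0,0,0],
    [-1,-12,1.4,-0.5,0,0,0],
    [-1,-18,2.1,-0.5,0,0,0],
    [-1,-24,2.8,-0.5,0,0,0],
    [-1,-30,3.5,-0.5,0,0,0],
    [-1,-36,4.2,-0.5,0,0,0],
    [-1,-42,4.9,-0.5,0,0,0],
    [-1,-48,5.6,-0.5,0,0,0],
    [-1,-54,6.3,-0.5,0,0,0],
    [-1,-60,7,-0.5,0,0,0],
    [-1,-66,7.7,-0.5,0,0,0],
    [-1,-72,8.4,-0.5,0,0,0],
    [-1,-75,8.8,-0.5,0,0,0],
    [-1,-76.3,8.9,-0.5,0,0,0],
    [-1,-76.3,8.9,-0.5,0,0,0],
    [-1,-76.3,8.9,-0.5,0,0,0],
    [-1,-76.3,8.9,-0.5,0,0,0],
    [-1,-76.3,8.9,-0.5,0,0,0]
  ]
}}

```text
clock: 16.05
tool_pos: [0.5501, -0.3938, 0.2396]
tcp_rot: [0.0, 0.719, 0.695, 0.0]
wrist_force: [-0.1, 0.5, -1.1]
width: 0.0193
```

Run:
```python
from h import *
d=view("wrist");save(d,"w8.png");Rm,t=Rt();print(t,Rm.round(3))
save(d,"w8c.png",(200,90,360,250),4)
```

```text
[ 0.55005909 -0.39403346  0.23944509] [[ 0.034  0.999  0.   ]
 [ 0.999 -0.034 -0.   ]
 [-0.     0.    -1.   ]]
```

View pics/w8.png

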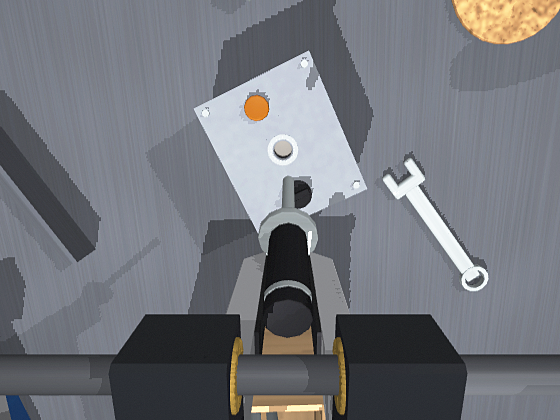

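View pics/w8c.png

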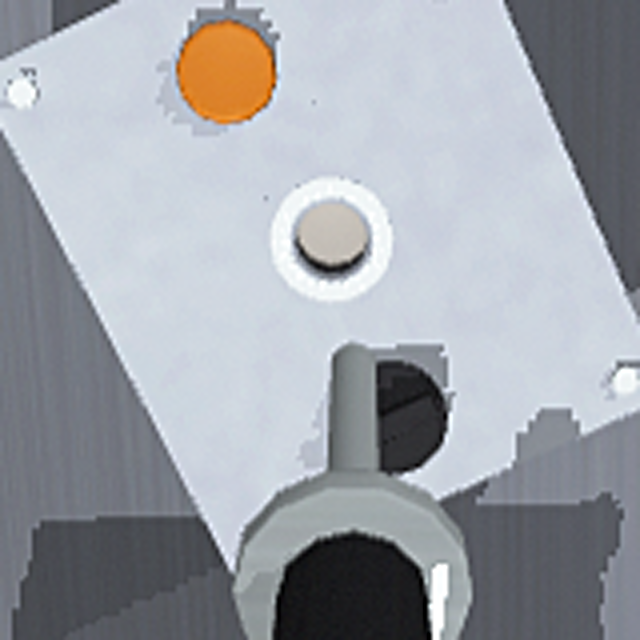

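The aperture ring is centred at about (282.7,149.4), with the white button visible inside. The pin tip is at about (287.6,178).

Run:
```python
from h import *
d=view("wrist");Rm,t=Rt()
a=onz(d,282.7,149.4,.07);tip=t+Rm[:,2]*.099
print(t,"ap",a,"ring diam", onz(d,282.7+15.4,149.4,.07)-onz(d,282.7-15.4,149.4,.07),"tip",tip,proj(d,tip),"seen",onz(d,287.6,178.5,tip[2]))
w=onz(d,256.5,107.5,.075);print("lamp",w,np.linalg.norm((w-a)[:2]))
```

```text
[ 0.5499926  -0.39421757  0.23935665] ap [ 0.54704918 -0.34695966  0.07      ] ring diam [ 0.02744542 -0.00092191  0.        ] tip [ 0.55002666 -0.39424949  0.14035666] [287.87914333 222.27298365] seen [ 0.5509217  -0.3613477   0.14035666]
lamp [ 0.52608246 -0.31040963  0.075     ] 0.04213677865440593
```

The tip is seen well forward of where it should be (row 178 against an expected 222), so the pin has probably swung in the grip. Scene and top cameras to check.

Run:
```python
from h import *
d=view("scene");save(d,"s9.png",(130,30,270,210),4)
save(view("top"),"t9.png",(360,150,500,270),5)
save(view("wrist"),"w9.png",(200,160,380,360),3)
Rm,t=Rt()
for o in(.099,.024,0,-.04):print(o,proj(d,t+Rm[:,2]*o), (proj(d,t+Rm[:,2]*o)-[130,30])*4)
```

```text
0.099 [182.28514189 136.00105558] [209.14056756 424.00422232]
0.024 [179.22016746 113.545516  ] [196.88066983 334.18206398]
0 [178.1923029  106.01486484] [192.7692116  304.05945935]
-0.04 [176.4249919   93.06665829] [185.69996761 252.26663317]
```

View pics/s9.png

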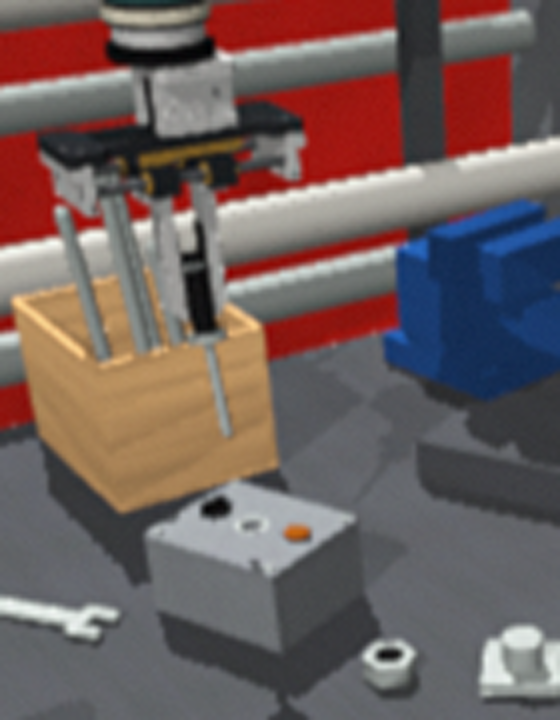

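View pics/w9.png

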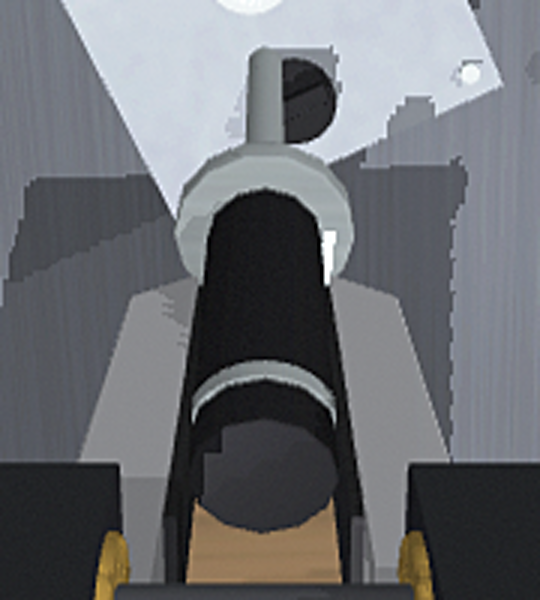

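The tip travelled at about z 0.137 over the rack while the drift head is at 0.144, so it probably clipped the drift. I'll check the drift first.

Run:
```python
from h import *
d=view("scene");save(d,"s10.png",(310,210,420,310),6)
t=view("top");save(t,"t10.png",(110,215,220,295),7)
```

```text
(no output)
```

View pics/s10.png

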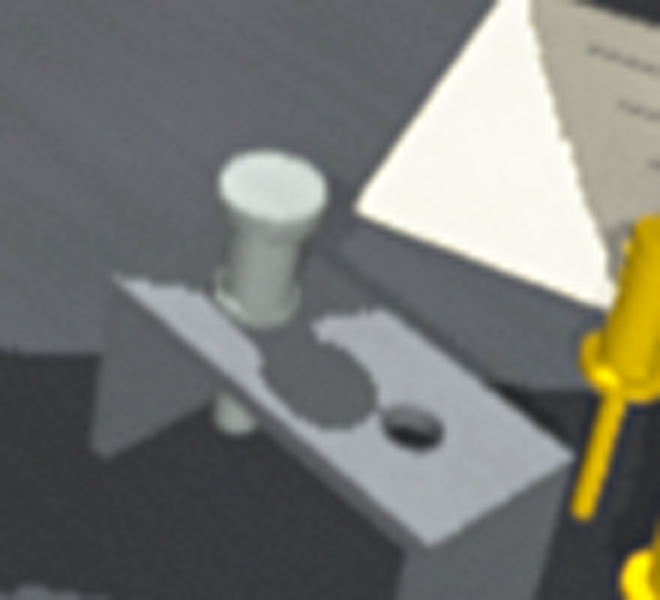

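View pics/t10.png

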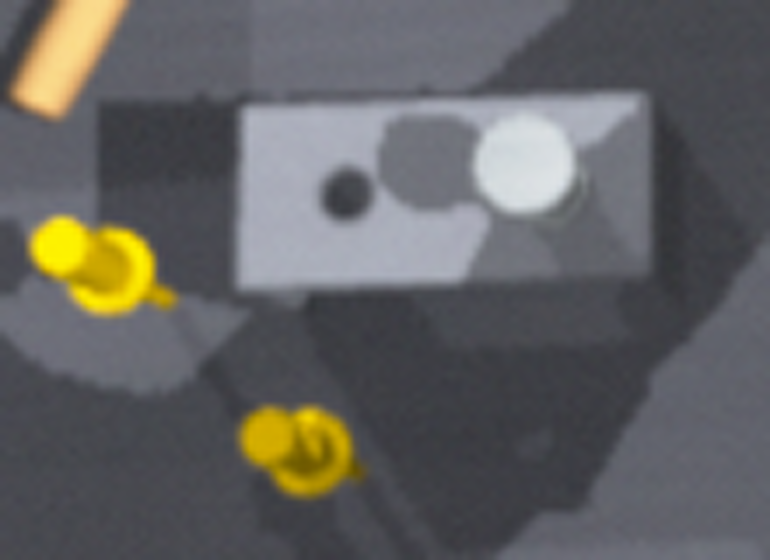

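The drift still hangs upright in its hole (head at (521,164) in the crop, previously (520,164)), so it is undisturbed. The pin is tilted in the grip, so I'll triangulate its tilt and tip the tool to compensate.

Run:
```python
from h import *
w=view("wrist");s=view("scene");Rm,t=Rt()
def tri(a,b):
    o1,r1=ray(w,*a);o2,r2=ray(s,*b);A=np.c_[r1,-r2];k=np.linalg.lstsq(A,o2-o1,rcond=None)[0]
    p,q=o1+r1*k[0],o2+r2*k[1];return (p+q)/2,np.linalg.norm(p-q)
tip,e=tri((287.6,178.5),(187.2,138.5));print("tip",tip,e,"tool",Rm.T@(tip-t))
# band: wrist arc centre; handle-top disc centre wrist (264,483)/3+(200,160)
# assume pivot at grasp point g, length 111mm to tip
g=t-Rm[:,2]*.011
print("dist g-tip",np.linalg.norm(tip-g))
# single-view: angle such that projections match in wrist
for th in range(10,26,2):
    a=np.radians(th);dirn=Rm@[np.sin(a),0,np.cos(a)];print(th,proj(w,g+dirn*.111).round(1),proj(s,g+dirn*.111).round(1),"handle top",proj(w,g-dirn*.03).round(1),"collar",proj(w,g+dirn*.033).round(1))
```

```text
tip [ 0.54986309 -0.3609361   0.14434586] 0.0018706283794285242 tool [ 0.03389978 -0.00113253  0.09459201]
dist g-tip 0.11090604136065849
10 [288. 197.] [184.8 138. ] handle top [288.2 334.2] collar [288.  251.8]
12 [288.  192.1] [185.2 138.2] handle top [288.1 336.2] collar [288. 250.]
14 [288.  187.2] [185.7 138.4] handle top [288.1 338.1] collar [288.  248.2]
16 [288.  182.3] [186.2 138.5] handle top [288.1 340. ] collar [288.  246.5]
18 [288.  177.4] [186.6 138.6] handle top [288.1 341.7] collar [288.  244.7]
20 [288.  172.6] [187.1 138.7] handle top [288.1 343.4] collar [288. 243.]
22 [288.  167.7] [187.5 138.7] handle top [288.1 345. ] collar [288.1 241.4]
24 [288.  162.9] [187.9 138.7] handle top [288.1 346.5] collar [288.1 239.8]
```

Run:
```python
from h import *
from scipy.optimize import brentq
w=view("wrist");Rm,t=Rt();s=view("scene")
tip=t+Rm@[.0339,-.0011,.0946]
for r in(317,319,321,323):
    o,v=ray(w,288,r);v=v/np.linalg.norm(v)
    # closest root (both)
    b=v@(o-tip);c=(o-tip)@(o-tip)-.141**2
    if b*b-c<0:print(r,"none",np.sqrt(c-b*b+.141**2));continue
    for k in(-b-np.sqrt(b*b-c),-b+np.sqrt(b*b-c)):
        p=o+v*k;u=Rm.T@(tip-p)/.141;print(r,"top tool",(Rm.T@(p-t)).round(4),"tilt",np.degrees(np.arctan2(u[0],u[2])).round(1),"scene",((proj(s,p)-[130,30])*4).round(0))
for r in range(226,244,4):
  pass
```

```text
317 top tool [ 0.0038 -0.0001 -0.0432] tilt 12.3 scene [187. 250.]
317 top tool [-0.1008  0.0002  0.1362] tilt 107.2 scene [166. 422.]
319 top tool [ 0.0029 -0.0001 -0.0429] tilt 12.7 scene [187. 250.]
319 top tool [-0.1015  0.0002  0.1339] tilt 106.2 scene [165. 419.]
321 top tool [ 0.0019 -0.0001 -0.0427] tilt 13.1 scene [186. 249.]
321 top tool [-0.1022  0.0002  0.1316] tilt 105.2 scene [165. 417.]
323 top tool [ 0.0009 -0.0001 -0.0425] tilt 13.5 scene [186. 249.]
323 top tool [-0.1028  0.0002  0.1293] tilt 104.2 scene [164. 414.]
```

Fit: the pin leans about 13° and has slid about 10 mm off pad centre, leaving it held only at the pad edge. That is too weak to press with. I'll carry it back high over the drift, hang it in its hole again and regrasp. The tool tilts −13° about y so the pin hangs vertical.

Request:
{"name": "step_arm", "arguments": {
  "steps": [
    [-1,0,0,-2,0,-3,0],
    [-1,1,-0.1,-4.5,0,-7,0],
    [-1,4,-0.5,-5,0,-10,0],
    [-1,8,-0.9,-5,0,-13,0],
    [-1,13,-1.5,-5,0,-13,0],
    [-1,18,-2.1,-5,0,-13,0],
    [-1,23,-2.7,-5,0,-13,0],
    [-1,28,-3.2,-5,0,-13,0],
    [-1,33,-3.8,-5,0,-13,0],
    [-1,38,-4.4,-5,0,-13,0],
    [-1,43,-5,-5,0,-13,0],
    [-1,48,-5.6,-5,0,-13,0],
    [-1,53,-6.1,-5,0,-13,0],
    [-1,58,-6.7,-5,0,-13,0],
    [-1,63,-7.3,-5,0,-13,0],
    [-1,68,-7.9,-5,0,-13,0],
    [-1,71.5,-8.3,-5,0,-13,0],
    [-1,74,-8.6,-5,0,-13,0],
    [-1,75,-8.7,-5,0,-13,0],
    [-1,75,-8.7,-5,0,-13,0]
  ]
}}

```text
clock: 19.1
tool_pos: [0.4895, 0.3579, 0.2887]
tcp_rot: [0.079, 0.715, 0.69, -0.082]
wrist_force: [-0.3, -0.6, -0.1]
width: 0.0187
```

Run:
```python
from h import *
w=view("wrist");save(w,"w11.png",(150,60,430,360),2);s=view("scene");save(s,"s11.png",(310,150,450,300),4)
Rm,t=Rt();print(t,Rm.round(3));tip=t+Rm@[.0339,-.0011,.0946]
print("tip",tip,((proj(w,tip)-[150,60])*2).round(),((proj(s,tip)-[310,150])*4).round())
h=[.4885,.3709,.09];print("hole",((proj(w,h)-[150,60])*2).round(),((proj(s,h)-[310,150])*4).round())
```

```text
[0.48973698 0.35694131 0.28919037] [[ 0.036  0.999 -0.008]
 [ 0.974 -0.037 -0.225]
 [-0.225  0.    -0.974]]
tip [0.48910055 0.36868548 0.18938431] [274. 239.] [302. 374.]
hole [273. 152.] [273. 524.]
```

View pics/w11.png

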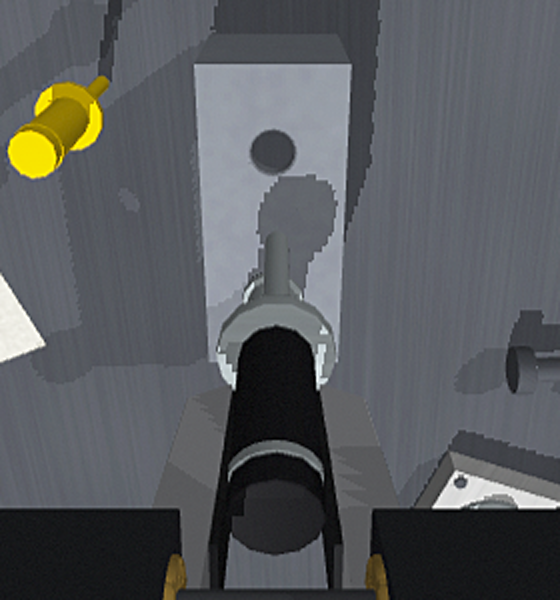

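View pics/s11.png

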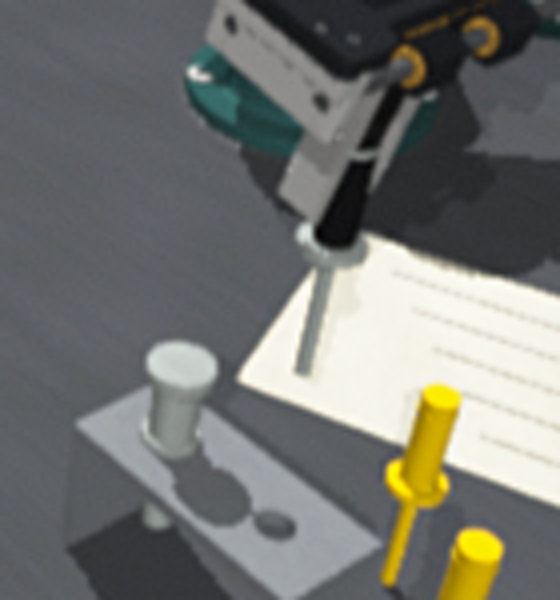

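Tip and hole projections match the images (tip (276,236), hole (272,152)), and the pin is vertical. Lowering into the hole.

Request:
{"name": "step_arm", "arguments": {
  "steps": [
    [-1,0.9,-0.05,3,0,0,0],
    [-1,1.5,-0.05,5.8,0,0,0],
    [-1,2,-0.05,7.8,0,0,0],
    [-1,2.3,-0.05,9.1,0,0,0],
    [-1,2.5,-0.05,10.1,0,0,0],
    [-1,2.7,-0.05,11.1,0,0,0],
    [-1,2.7,-0.05,11.1,0,0,0]
  ]
}}

```text
clock: 20.08
tool_pos: [0.4888, 0.3589, 0.174]
tcp_rot: [0.079, 0.715, 0.69, -0.082]
wrist_force: [0.5, -0.1, -1.0]
width: 0.0193
```

Run:
```python
from h import *
s=view("scene");save(s,"s12.png",(310,180,450,300),4)
Rm,t=Rt();print(t,"tip",t+Rm@[.0339,-.0011,.0946])
```

```text
[0.48906851 0.3591074  0.17471532] tip [0.48838978 0.37086766 0.07491144]
```

View pics/s12.png

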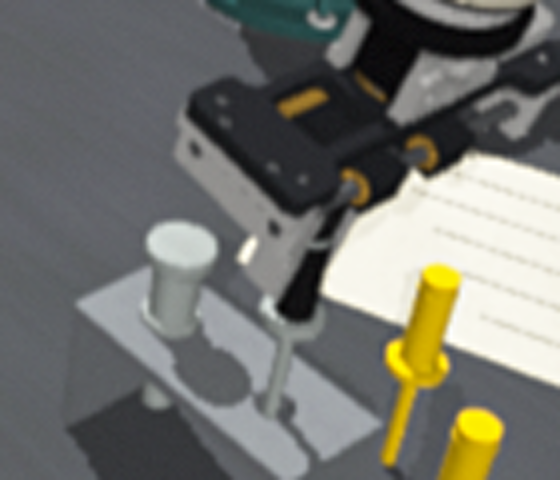

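The tip is in the hole and there is no contact force. I'll continue down until the collar meets the plate.

Request:
{"name": "step_arm", "arguments": {
  "steps": [
    [-1,0.45,0,1.95,0,0,0],
    [-1,0.9,0,3.9,0,0,0],
    [-1,1.2,0,5.1,0,0,0],
    [-1,1.27,0,5.5,0,0,0],
    [-1,1.32,0,5.7,0,0,0],
    [-1,1.32,0,5.7,0,0,0]
  ]
}}

```text
clock: 20.88
tool_pos: [0.4893, 0.3594, 0.1167]
tcp_rot: [0.079, 0.715, 0.69, -0.081]
wrist_force: [0.8, 0.3, -0.9]
width: 0.019
```

Request:
{"name": "step_arm", "arguments": {
  "steps": [
    [-1,0.03,0,0.12,0,0,0],
    [-1,0.05,0,0.22,0,0,0],
    [-1,0.05,0,0.22,0,0,0]
  ]
}}

```text
clock: 21.25
tool_pos: [0.4895, 0.3595, 0.1159]
tcp_rot: [0.079, 0.715, 0.69, -0.08]
wrist_force: [-1.5, -0.4, 6.3]
width: 0.0192
```

Collar contact at 6 N. Release, square the tool up, and look before regripping.

Request:
{"name": "step_arm", "arguments": {
  "steps": [
    [-0.3,0,0,0,0,0,0],
    [0,0,0,0,0,0,0],
    [0.2,0,0,0,0,0,0],
    [0.2,0,0,-0.5,0,0,0],
    [0.2,0.6,-0.1,-1,0,6,0],
    [0.2,1.15,-0.15,-1,0,13,0],
    [0.2,1.15,-0.15,-1,0,13,0],
    [0.2,1.15,-0.15,-1,0,13,0]
  ]
}}

```text
clock: 22.25
tool_pos: [0.4881, 0.3727, 0.1212]
tcp_rot: [0.001, 0.72, 0.694, -0.0]
wrist_force: [0.1, 1.2, -0.9]
width: 0.0566
```

Run:
```python
from h import *
w=view("wrist");save(w,"w13.png",(150,120,430,360),2.5)
s=view("scene");save(s,"s13.png",(310,180,450,300),4)
Rm,t=Rt();print(t,Rm.round(3)); go([.4885,.3709,.1145],88)
print(((proj(w,[.4885,.3709,.156])-[150,120])*2.5).round())
```

```text
[0.48790466 0.37320358 0.12084395] [[ 0.035  0.999 -0.   ]
 [ 0.999 -0.035 -0.001]
 [-0.001 -0.    -1.   ]]
shift cm [-0.23  0.07  0.63] turn [-0.02  0.07  0.02] rows 0.10840704570852329 0.006869198307819158
[349. 497.]
```

View pics/w13.png

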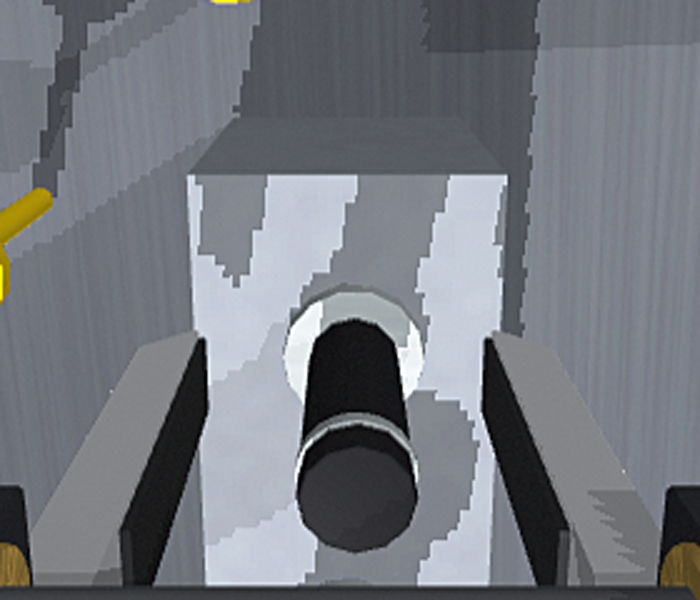

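View pics/s13.png

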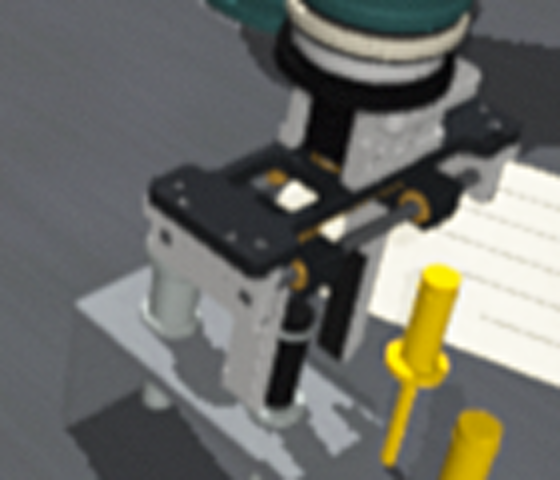

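The pin hangs upright again. Its handle top is at (357,499) in the crop against a predicted (349,497), about 1 mm to +x. Adjust and regrip.

Request:
{"name": "step_arm", "arguments": {
  "steps": [
    [0.2,-0.25,0.15,0.4,0,0,0],
    [0.2,-0.25,0.15,0.65,0,0,0],
    [0.2,-0.25,0.15,0.65,0,0,0],
    [-1,-0.25,0.15,0.65,0,0,0],
    [-1,-0.25,0.15,0.65,0,0,0],
    [-1,-0.25,0.15,0.65,0,0,0],
    [-1,-0.25,0.15,0.65,0,0,0],
    [-1,-0.25,0.15,0.65,0,0,0],
    [-1,-0.25,0.15,0.65,0,0,0]
  ],
  "newtons": 60
}}

```text
clock: 23.48
tool_pos: [0.4896, 0.3701, 0.1147]
tcp_rot: [0.0, 0.72, 0.694, 0.0]
wrist_force: [0.6, -0.2, -0.1]
width: 0.0195
```

Lift well clear this time (tip about 0.18).

Request:
{"name": "step_arm", "arguments": {
  "steps": [
    [-1,0,0,-2,0,0,0],
    [-1,0,0,-6,0,0,0],
    [-1,0,0,-11,0,0,0],
    [-1,0,0,-15,0,0,0],
    [-1,0,0,-16.5,0,0,0],
    [-1,0,0,-16.5,0,0,0]
  ]
}}

```text
clock: 24.22
tool_pos: [0.4896, 0.3703, 0.2798]
tcp_rot: [0.0, 0.72, 0.694, 0.0]
wrist_force: [0.4, -0.6, -1.1]
width: 0.0193
```

Request:
{"name": "step_arm", "arguments": {
  "steps": [
    [-1,-1.5,0.2,0,0,0,0],
    [-1,-5,0.6,0,0,0,0],
    [-1,-10,1.1,0,0,0,0],
    [-1,-15,1.7,0,0,0,0],
    [-1,-20,2.2,0,0,0,0],
    [-1,-25,2.8,0,0,0,0],
    [-1,-30,3.4,0,0,0,0],
    [-1,-35,3.9,0,0,0,0],
    [-1,-40,4.5,0,0,0,0],
    [-1,-45,5,0,0,0,0],
    [-1,-50,5.6,0,0,0,0],
    [-1,-55,6.2,0,0,0,0],
    [-1,-60,6.7,0,0,0,0],
    [-1,-65,7.3,0,0,0,0],
    [-1,-70,7.9,0,0,0,0],
    [-1,-74,8.3,0,0,0,0],
    [-1,-76,8.5,0,0,0,0],
    [-1,-76,8.5,3,0,0,0],
    [-1,-76,8.5,4,0,0,0],
    [-1,-76,8.5,4,0,0,0]
  ]
}}

```text
clock: 26.72
tool_pos: [0.5463, -0.3919, 0.2372]
tcp_rot: [-0.002, 0.72, 0.694, -0.0]
wrist_force: [0.2, 0.5, -0.7]
width: 0.0194
```

Run:
```python
from h import *
w=view("wrist");save(w,"w14.png",(150,60,430,360),2);s=view("scene");save(s,"s14.png",(130,30,270,210),4)
Rm,t=Rt();print(t,Rm.round(3));tip=t+Rm[:,2]*.0995;print("tip",tip,((proj(w,tip)-[150,60])*2).round(),((proj(s,tip)-[130,30])*4).round())
a=[.547,-.347,.07];print("ap",((proj(w,a)-[150,60])*2).round(),((proj(s,a)-[130,30])*4).round())
```

```text
[ 0.54734487 -0.39220635  0.24020836] [[ 0.035  0.999  0.   ]
 [ 0.999 -0.035 -0.   ]
 [-0.     0.    -1.   ]]
tip [ 0.54737275 -0.39224821  0.14070838] [280. 328.] [213. 424.]
ap [275. 185.] [250. 524.]
```

View pics/w14.png

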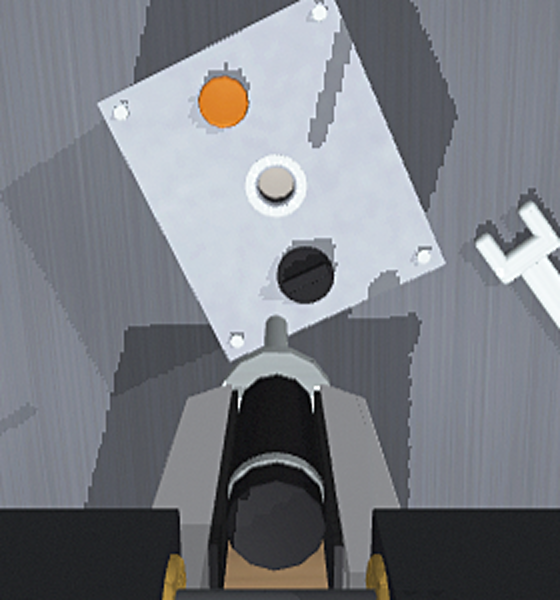

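View pics/s14.png

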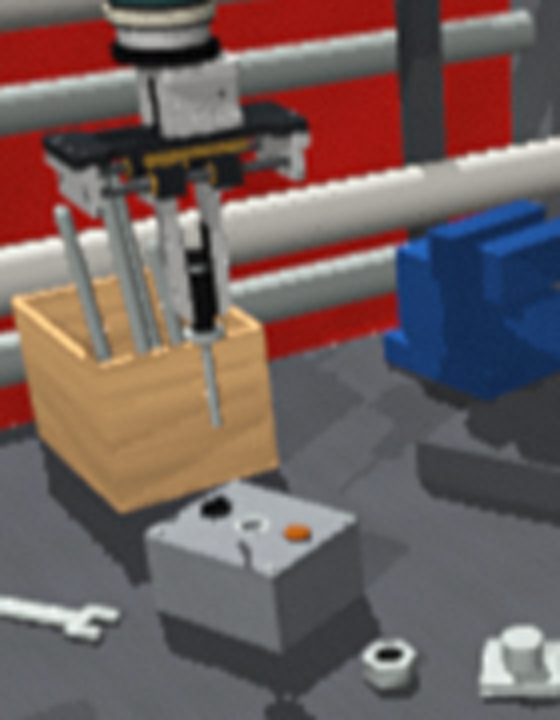

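The pin is straight now: tip at (276,~323) in the crop against a predicted (280,328), with the ring at (276,185). The scene view agrees. Working out the final shift from tip to aperture.

Run:
```python
from h import *
w=view("wrist");s=view("scene");Rm,t=Rt();tip=t+Rm[:,2]*.0995;c=tip+[0,0,.004]
print("sphere pred",((proj(w,c)-[150,60])*2).round(1))
o=onz(w,150+276.3/2,60+326/2,c[2]);print("tip seen wrist rel TCP",o-t)
# scene: sphere centre approx crop (216,420)
o2=onz(s,130+216/4,30+421/4,c[2]);print("scene rel TCP",o2-t)
a=onz(w,150+276/2,60+184.5/2,.07);a2=onz(s,130+250/4,30+524/4,.07);print("ap",a,a2);print("tcp",t)
```

```text
sphere pred [277.5 328.2]
tip seen wrist rel TCP [-0.00024912  0.00070409 -0.0954997 ]
scene rel TCP [ 1.74989882e-05  7.25262196e-03 -9.54997040e-02]
ap [ 0.54897543 -0.34789335  0.07      ] [ 0.54668081 -0.34702932  0.07      ]
tcp [ 0.54776615 -0.3923507   0.24122694]
```

Request:
{"name": "step_arm", "arguments": {
  "steps": [
    [-1,2,-0.05,0,0,0,0],
    [-1,4,-0.15,0,0,0,0],
    [-1,4.35,-0.15,2.5,0,0,0],
    [-1,4.35,-0.15,4.5,0,0,0],
    [-1,4.35,-0.15,5.2,0,0,0],
    [-1,4.35,-0.15,5.2,0,0,0],
    [-1,4.35,-0.15,5.2,0,0,0],
    [-1,4.35,-0.15,5.2,0,0,0]
  ]
}}

```text
clock: 27.92
tool_pos: [0.5478, -0.3492, 0.1889]
tcp_rot: [0.001, 0.72, 0.694, 0.0]
wrist_force: [0.5, 0.7, -1.0]
width: 0.0195
```

Run:
```python
from h import *
w=view("wrist");save(w,"w15.png",(210,150,360,270),5);s=view("scene");save(s,"s15.png",(160,110,230,180),8)
Rm,t=Rt();print(t);tip=t+Rm[:,2]*.0995;print("tip",tip,((proj(w,tip)-[210,150])*5).round(),((proj(s,tip)-[160,110])*8).round())
a=[.548,-.3475,.07];print("ap",((proj(w,a)-[210,150])*5).round(),((proj(s,a)-[160,110])*8).round())
```

```text
[ 0.54768206 -0.34913708  0.18839152]
tip [ 0.54778301 -0.34921623  0.08889161] [388. 358.] [250. 365.]
ap [389. 314.] [256. 408.]
```

View pics/w15.png

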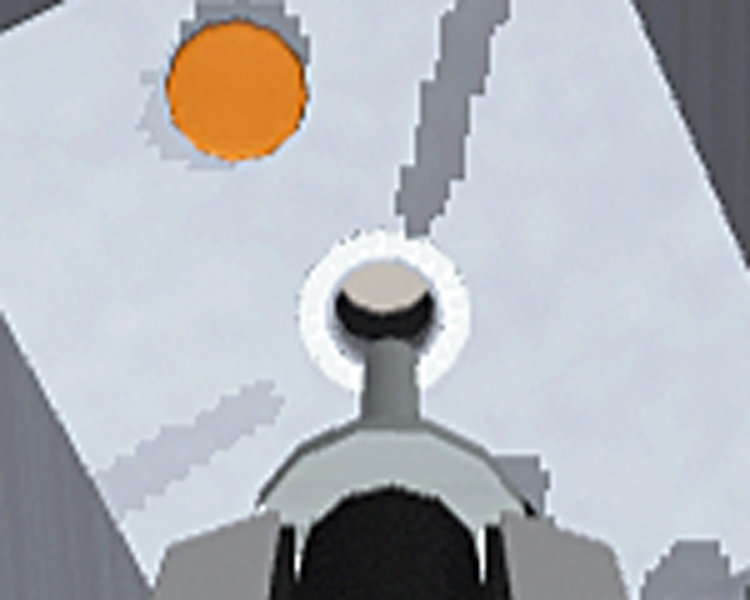

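View pics/s15.png

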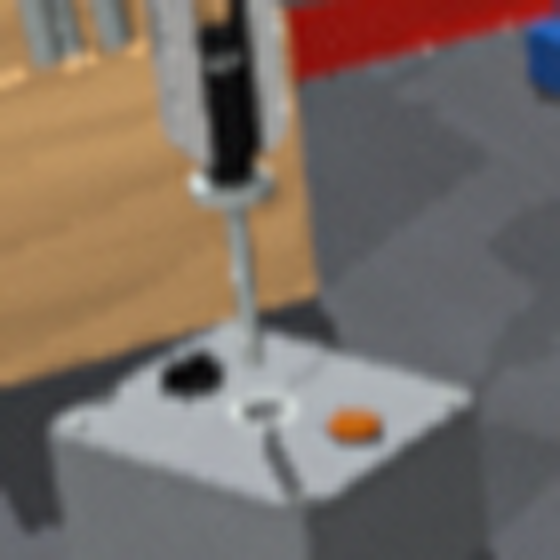

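The tip lines up with the ring: wrist tip x 390 vs ring 385, and the scene tip-to-ring offset is (7,46) vs a predicted (6,43). Lowering through the aperture.

Request:
{"name": "step_arm", "arguments": {
  "steps": [
    [-1,0.07,-0.05,0.5,0,0,0],
    [-1,0.07,-0.05,1,0,0,0],
    [-1,0.07,-0.05,1.5,0,0,0],
    [-1,0.07,-0.05,2,0,0,0],
    [-1,0.07,-0.05,2.5,0,0,0],
    [-1,0.07,-0.05,2.5,0,0,0]
  ]
}}

```text
clock: 28.78
tool_pos: [0.5467, -0.3479, 0.1619]
tcp_rot: [-0.001, 0.72, 0.694, -0.0]
wrist_force: [0.2, 0.1, -1.1]
width: 0.0188
```

Run:
```python
from h import *
w=view("wrist");save(w,"w16.png",(210,150,360,270),5);s=view("scene");save(s,"s16.png",(160,110,230,180),8)
st=read_state();print(st["tool_pos"],st["wrist_force"])
```

```text
[ 0.54702501 -0.3481895   0.16270878] [ 0.36419408 -0.68694802 -1.10384463]
```

View pics/w16.png

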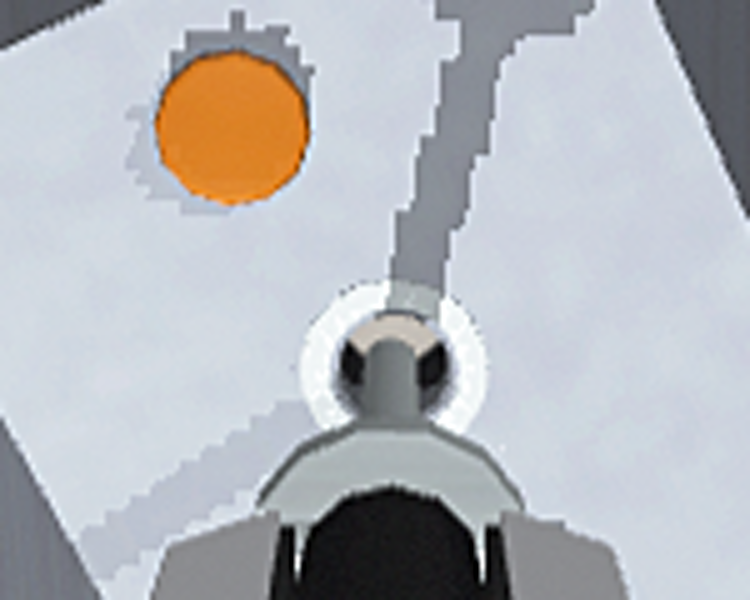

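View pics/s16.png

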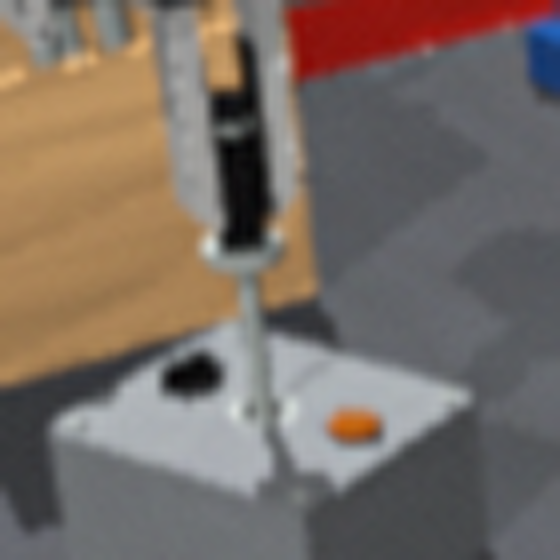

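The tip is inside the ring, centred, with no side force. On down to the button.

Request:
{"name": "step_arm", "arguments": {
  "steps": [
    [-1,0.05,0,0.6,0,0,0],
    [-1,0.05,0,1.2,0,0,0],
    [-1,0.05,0,1.8,0,0,0],
    [-1,0.05,0,2.3,0,0,0],
    [-1,0.05,0,2.6,0,0,0],
    [-1,0.05,0,2.6,0,0,0]
  ]
}}

```text
clock: 29.62
tool_pos: [0.5469, -0.3475, 0.1363]
tcp_rot: [-0.0, 0.72, 0.694, -0.0]
wrist_force: [-0.3, 0.7, -1.8]
width: 0.019
```

Request:
{"name": "step_arm", "arguments": {
  "steps": [
    [-1,0,0,0.2,0,0,0],
    [-1,0,0,0.4,0,0,0],
    [-1,0,0,0.5,0,0,0],
    [-1,0,0,0.5,0,0,0]
  ]
}}

```text
clock: 30.12
tool_pos: [0.5473, -0.3478, 0.1324]
tcp_rot: [0.001, 0.72, 0.694, 0.0]
wrist_force: [0.2, -0.4, 1.1]
width: 0.0192
```

Contact at the expected height (about 2 N net). Pressing on.

Request:
{"name": "step_arm", "arguments": {
  "steps": [
    [-1,0,0,0.15,0,0,0],
    [-1,0,0,0.3,0,0,0],
    [-1,0,0,0.45,0,0,0],
    [-1,0,0,0.55,0,0,0],
    [-1,0,0,0.55,0,0,0]
  ]
}}

```text
clock: 30.75
tool_pos: [0.5473, -0.3479, 0.128]
tcp_rot: [0.001, 0.72, 0.694, 0.0]
wrist_force: [-1.2, 1.0, 8.3]
width: 0.0194
```

Request:
{"name": "step_arm", "arguments": {
  "steps": [
    [-1,0,0,0.1,0,0,0],
    [-1,0,0,0.2,0,0,0],
    [-1,0,0,0.2,0,0,0],
    [-1,0,0,0.2,0,0,0]
  ]
}}

```text
clock: 31.25
tool_pos: [0.5474, -0.348, 0.1277]
tcp_rot: [0.002, 0.72, 0.694, 0.0]
wrist_force: [-2.4, 1.5, 12.7]
width: 0.0194
```

Run:
```python
from h import *
w=view("wrist");save(w,"w17.png",(210,150,360,300),4);s=view("scene");save(s,"s17.png",(130,30,350,290),2.5)
for i in range(3):
    st=read_state();print(st["clock"],st["tool_pos"],st["wrist_force"],st["width"]);view("top")
```

```text
31.35 [ 0.5473918  -0.34800935  0.12773364] [-2.73985414  2.60890548 12.99691192] 0.01921077137506639
31.4 [ 0.54739474 -0.34799823  0.12773386] [-2.5123259   1.6402506  11.47594092] 0.019556952654724485
31.45 [ 0.54738724 -0.34799185  0.12769725] [-2.86365068  1.69978945 13.24525274] 0.019247348032207793
```

View pics/w17.png

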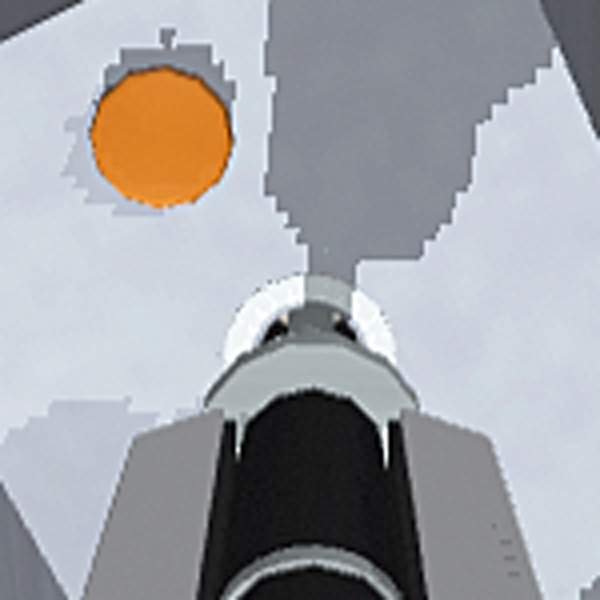

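View pics/s17.png

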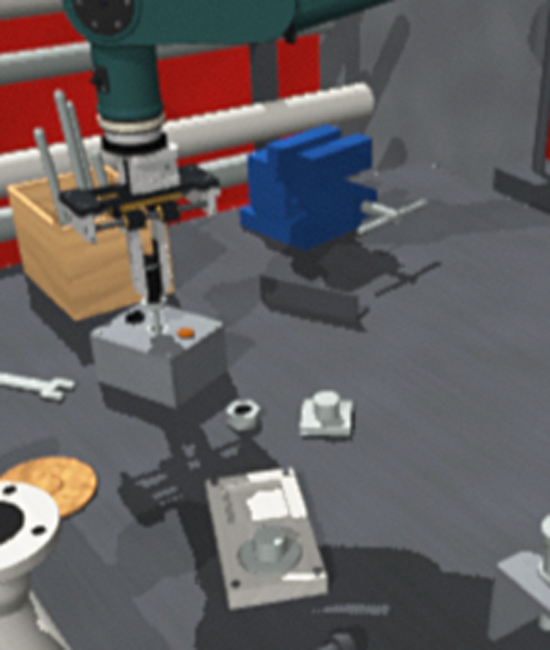

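The pin is straight in the aperture. The last 2 mm commanded moved the TCP only 0.3 mm while force rose from 8 to 13 N, so the button is on its stop, about 6 mm below first contact. The blank is still seated. Handing in.

```bash
python3 -c "
from plant import ctrl
print(ctrl.sign_off())"
```

```text
the job is handed in; nothing more can be done
None
```

The job was handed in at about 31.5 s. The round blank is seated in the nest, and the push pin is still gripped and holding the button down.

**Blank:** I lowered the round blank hub up into the round nest and released it once its weight came off the wrist. The pictures afterwards show it concentric and flat, and it was still seated at the end.

**Button:** Contact came at the expected height. The tool then went down about 6 mm, and the last 2 mm commanded moved it only 0.3 mm as the force rose from 8 to 13 N. I took that as the bottom stop, since the button's travel can't be read directly. The pin was gripped at 60 N and straight, with about 13 N on the button.

**What went wrong:**
- **Pin clipped the drift:** On the first carry, the pin tip went over the rack about 7 mm lower than the top of the drift's head and probably clipped it, tilting the pin about 13° in the grip. I hung the pin back in its hole, regripped it and carried it higher.
- **Drift check:** The pictures show the drift still upright in its hole, with its head moved by less than 1 mm.
- **Cameras disagreed:** The top camera placed the blank about 6 mm off in y from the wrist and scene cameras. I relied on the latter two for the fine positioning.

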